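Set up a sedimentation rack for reading

TASK

Get the sedimentation rack ready to read: first take the finished white-capped vial out of the rack and put it in the blue tray. Next stand every green-capped vial from the bench upright in a free ring of the rack, down on its base plate, and stand the white board on the rack with its foot close behind the blue lip, centred and parallel to the row, leaning back against the rail. Last, turn and tilt the magnifier by its red knob so that it looks straight at the orange middle ring, about half-way up the vials, and leave the yellow-capped vial and everything else on the bench where they are.

Things in the scene. Friction and masses are not known exactly. Their poses are not given: they have to be found in the camera images.
- vial1: green-capped vial with dark red contents, standing loose on the bench at the start (None if absent this time): capped glass sample vial, 28 mm diameter, 66 mm tall (top 16 mm is the cap), weighted flat foot, about 40 g; origin at the centre of its foot, z up along it
- vial2: green-capped vial with dark red contents, standing loose on the bench at the start (None if absent this time): capped glass sample vial, 28 mm diameter, 66 mm tall (top 16 mm is the cap), weighted flat foot, about 40 g; origin at the centre of its foot, z up along it
- vial3: green-capped vial with dark red contents, standing loose on the bench at the start (None if absent this time): capped glass sample vial, 28 mm diameter, 66 mm tall (top 16 mm is the cap), weighted flat foot, about 40 g; origin at the centre of its foot, z up along it
- vial4: green-capped vial with dark red contents, standing loose on the bench at the start (None if absent this time): capped glass sample vial, 28 mm diameter, 66 mm tall (top 16 mm is the cap), weighted flat foot, about 40 g; origin at the centre of its foot, z up along it
- old_vial: white-capped vial with brown contents, the finished one, standing in one ring of the rack at the start: capped glass sample vial, 28 mm diameter, 66 mm tall (top 16 mm is the cap), weighted flat foot, about 40 g; origin at the centre of its foot, z up along it
- control_vial: yellow-capped vial with pale contents, standing in another ring of the rack, which stays there: capped glass sample vial, 28 mm diameter, 66 mm tall (top 16 mm is the cap), weighted flat foot, about 40 g; origin at the centre of its foot, z up along it
- rack: fixed aluminium rack: base plate 240 x 150 mm (y -120 to 30), top at z = 8 mm; origin on the bench under the middle (orange) ring, x along the row. Five rings, centres at x = -90, -45, 0, 45, 90 mm, y = 0; each 32 mm inside, 40 mm outside, from 16 to 38 mm above the bench; a vial stands on the plate inside a ring. Board ledge on the -y side (see point ledge)
- aim (a point): the point to look at: on the axis of the orange middle ring, 45 mm above the bench
- ledge (a point): board's place, on the plate at rack y = -66 mm; axes as the rack. In rack mm: blue lip, y -50 to -56, 200 long, top 20 above the bench, keeps the foot from sliding to the rings; steel rail along x behind, 8 thick, axis at y = -89.5 and 65 above the bench, end posts at x = -100 and 100. Foot between lip and rail, back against the rail
- board: loose white board with a blue top edge (blue on both sides), 180 mm wide (x) x 8 mm thick (y) x 130 mm high (z), about 150 g, both faces alike; origin at the centre of its bottom edge; at the start it stands upright in the slot of the grey board stand and can be drawn straight up by its top edge
- board_stand: fixed grey stand with one slot 11 mm wide along its x, open at both ends; jaws 140 mm long, 42 mm high, slot floor at 6 mm; origin on the bench under the slot
- tray: fixed open blue discard tray, 110 x 110 mm, walls 4 mm thick and 30 mm high; origin on the bench under its centre, z up
- magnifier: fixed heavy foot of the bench magnifier, 110 mm disc; origin on the bench on the swivel's upright axis; x is the way the lens looks, seen from above, when the swivel joint is 0
- swivel (a joint): swivel of the magnifier about the upright axis of its foot, rad, range -0.7 to 1.3; positive turns the lens anticlockwise seen from above; stiff (about 0.15 N m), stays where it is left
- tilt (a joint): tilt of the lens about a level axle through its centre, 100 mm out from the swivel axis and 170 mm above the bench, rad, range -0.5 to 1.1; 0 = looking level, positive = looking down and away from the foot; stiff (about 0.1 N m), stays where it is left
- lens (a point): centre of the round lens (black rim, about 112 mm over all); x is the viewing axis, pointing away from the foot (from the swivel axis outwards), y along the tilt axle, z up the lens towards the knob
- knob (a point): middle of the red knob on top of the lens rim, 80 mm from the lens centre along the lens's z: a cylinder 18 mm in diameter and 26 mm long along the lens's y, with flat ends; pinched by its ends it turns between the fingers while the lens tilts, and pushed along its length it swings the swivel
- beaker: small glass beaker, bystander, 68 mm diameter, 85 mm tall
- wash_bottle: white bottle with red cap, bystander, 64 mm diameter, 170 mm tall
- tape_roll: roll of yellow tape lying flat, bystander, 56 mm diameter, 18 mm high
- petri_dish: clear dish, bystander, 64 mm diameter, 14 mm high
- spatula: steel spatula lying on the bench, bystander, 170 mm long
- reagent: amber bottle with white cap, bystander, 52 mm diameter, 85 mm tall

How it is judged (in metres and radians):
On the way, in this order (a step that is already met when the one before it is completed fails the run):
1. the white-capped vial lies or stands in the blue tray (x of old_vial in the frame of tray between -0.053 and 0.053 m and y of old_vial in the frame of tray between -0.053 and 0.053 m and z of old_vial in the frame of tray below 0.025 m and linear speed of old_vial below 0.03 m/s), for 0.2 s.
2. every green-capped vial stands in a ring and the board leans on the rail (angle between each of vial1, vial2, vial3, vial4's own z axis and vertical below 0.12 rad and y of vial1 in the frame of rack between -0.007 and 0.007 m and x of vial1 in the frame of rack between -0.1 and 0.1 m and z of vial1 in the frame of rack between 0.004 and 0.012 m and linear speed of each of vial1, vial2, vial3, vial4, board below 0.03 m/s and y of vial2 in the frame of rack between -0.007 and 0.007 m and x of vial2 in the frame of rack between -0.1 and 0.1 m and z of vial2 in the frame of rack between 0.004 and 0.012 m and y of vial3 in the frame of rack between -0.007 and 0.007 m and x of vial3 in the frame of rack between -0.1 and 0.1 m and z of vial3 in the frame of rack between 0.004 and 0.012 m and y of vial4 in the frame of rack between -0.007 and 0.007 m and x of vial4 in the frame of rack between -0.1 and 0.1 m and z of vial4 in the frame of rack between 0.004 and 0.012 m and angle between board's own z axis and vertical between 0.1 and 0.55 rad and angle between the x axis of board and the x axis of rack, either way round below 0.15 rad and x of board in the frame of rack between -0.035 and 0.035 m and y of board in the frame of rack between -0.082 and -0.052 m and z of board in the frame of rack below 0.018 m), for 0.2 s.
3. the magnifier looks at the middle of the rack (y of aim in the frame of lens between -0.02 and 0.02 m and z of aim in the frame of lens between -0.02 and 0.02 m and x of aim in the frame of lens above 0.05 m and velocity of joint swivel between -0.05 and 0.05 rad/s and velocity of joint tilt between -0.05 and 0.05 rad/s), for 0.2 s.
At the end, for the whole second after the job is handed in: White-capped vial in the tray; every green vial on the plate in a ring (4 mm, upright 0.12 rad); board foot behind the lip (35 mm of middle, parallel 0.15 rad), leaning 0.10 to 0.55 rad; lens axis passes the aim point within 20 mm sideways and 20 mm in height; all at rest (all of step 1 and all of step 2 and all of step 3); the robot touches nothing.
It fails at once if the yellow-capped vial is moved from its ring (distance of control_vial from where it was at the start of the episode above 0.02 m).
It fails at once if a bystander is pushed aside by more than 30 mm (distance of any of beaker, wash_bottle, tape_roll, petri_dish, spatula, reagent from where it was at the start of the episode above 0.03 m).
Of vial1, vial2, vial3, vial4 only 2 to 4 are there at a start; the rules pass over those that are not, and their reading is None.
At some moment in a run one of vial1, vial2, vial3, vial4 may be knocked a few centimetres aside while the robot is not near it.
It also fails if it takes over 210 s, if anything falls off the work surface, if the arm or the gripper's body presses on something with over 40 N, if the wrist force passes 120 N, or if a joint passes its speed limit or range.

ROBOT

A 7-joint arm with a two-finger parallel gripper is mounted at the origin on the work surface. World frame = base frame: x ahead of the robot, y to its left, z up, the work surface at z = 0. Lengths are in mm, angles in rad, forces in N, time in s.
With the tool pointing down it reaches from about 350 to 900 mm from the base axis. Payload 7.2 kg.
Tool frame: the origin (TCP) lies on the centre line of the jaws, within the pads' length; the fingertips stand 14 mm ahead of it and the grasp point (between the pads) lies 5 mm behind it; z points along the fingers, y is the line along which they close (so a half turn about z gives the same grasp; the last joint's range is limited). The gripper opens to 88 mm and grips with 3 to 60 N. Pads are 20 mm wide; open, the fingers measure 115 mm over their backs; the gripper's body (75 mm by 178 mm) begins 61 mm behind the grasp point.
Start: joints at [-0.068, 0.411, -0.013, 1.596, 0.006, 1.134, -0.082], TCP at [625.003, -0.011, 236.653] pointing down, gripper open.
Joint ranges: [-2.95, 2.95], [-0.29, 1.99], [-1.47, 1.44], [0.14, 2.54], [-1.03, 4.17], [0.13, 1.85], [-2.86, 2.86]. Speed limits (rad/s): [2.39, 2.39, 3.01, 3.01, 3.14, 3.14, 3.14].

INTERFACE

Orientations are given as a unit quaternion [x, y, z, w].
In Python, from bench import monitor, eyes, arm gives the robot as it stands. The module is installed in compiled form; this text tells all that it offers.
- The arm moves only by the tool arm_command, never from a script. Its argument "motion" is a list of rows, each a list of 3 entries, a list of its own where there are three numbers: the shift along the tool's x, y, z each as a share of 15 cm, from -1 to 1, then the turn, a rotation vector about the tool's x, y, z each as a share of 360 degrees, from -1 to 1, then the closure, from 0 (fully open) to 1 (shut). In form: [[[x, y, z], [rx, ry, rz], fingers], ...]. A call has 1 to 20 rows; each row shifts and turns the commanded pose from where the row before left it, along the tool's axes as they then stand; what a row does not reach is not made up. A row lasts 1/12 s, in which the tool goes at most 41.7 mm and 7.16 degrees, less where a joint would pass 70% of its speed; a pose out of reach is approached as far as the arm can. A call with a number of a shift or a turn outside -1 to 1 is refused whole. A call with a gripper value outside its range is refused whole. The fingers move at their own pace and stop on an object; the grip force is fixed at half the most. Time passes only in rows, so rows that do not move let the fingers close. It gives the time, the measured TCP pose, the force, the opening and the grip force at its end, in the units of the state.
- monitor.get_state(): the state, without advancing time (a new reading comes with each control period).
- eyes.capture(name): name is "scene" or "side" or "wrist"; returns a dict with "pixels" (420x560x3 uint8, red, green, blue), "intrinsics" (3x3 intrinsics, pixels), "xyz" and "attitude" of the camera in the world. Camera axes: x right, y down, z forward; pixel columns grow to the right and rows downward; lengths in mm; the calibration is good to about 2 mm. The wrist camera is an equidistant fisheye: a pixel r from the principal point sees the ray r / f radians off the axis. A picture is of the moment at which its call begins. There is no depth.
- arm.finish_job(): hands the job in; it is judged then, once.
Trained networks look in a picture, given as the dict that the camera call returned (one of the last four; its "shot" number tells which), for a name from the list of things; names that differ only in an ending like _2 or _b are one class to them, and where a whole thing is asked for, a point or a joint stands for the part that bears it (a point fixed in the world has none). Each returns a list of dicts, best first, with "confidence" (0 to 1); they miss things now and then, are a little off and sometimes report something else, mostly with a low value. They report only what shows in the picture. A call takes as long as a camera call.
- eyes.recognise(query, picture): "point" ([x, y, z] in mm, in world coordinates, good to about 4 mm: the middle of the surface that is visible of it).
- eyes.regions_of(query, picture): "region" (420x560 bool, what is visible of it).
- eyes.pinpoint(query, picture): "point" ([x, y, z] in mm, in world coordinates, good to about 4 mm: a listed point, or the origin of a listed thing).
The state is a dict: "clock": time; "qpos": joint angles; "joint_vel": joint speeds; "tau": joint torques, N m; "tcp_pos": TCP position; "tcp_rot": TCP orientation; "force": force on the tool from outside, world axes, zero at the start; "moment": the same for the moment, N m; "gripper_width": opening from 0.0 (shut) to 1.0 (fully open); "finger_force": force on a finger pad.
Only numpy, scipy, OpenCV 4.12 (cv2) and the standard library are available. Lean on these libraries where they do the work, as an engineer would, in place of code of your own. Each camera call takes 0.05 s, during which the arm holds its last target. There are 200 camera calls.

## Working session

There is one attempt and no reset: what is moved stays moved. The work goes in short steps, Python scripts to look and compute and a tool call to move; the robot and the scene stay as the last step left them, time stands still between calls to the robot, and variables do not carry over. Pictures are saved under pics/ and viewed, at most 14 in all, crops included, and the job is handed in when it is done.

Besides the shell and the picture viewer there is one more tool, called after ">>>" as name([rows], argument=value, ...), one row to a line, values as JSON. arm_command: Moves the arm, as the interface text tells. Its arguments: {"type":"object","properties":{"motion":{"type":"array","items":{"type":"array"}}},"required":["motion"]}

```bash
mkdir -p pics
cat > h.py <<'E'
import numpy as np, cv2
from scipy.spatial.transform import Rotation as R
from bench import monitor, eyes, arm
def cap(n,save=None):
    p=eyes.capture(n)
    if save: cv2.imwrite('pics/'+save,p['pixels'][:,:,::-1])
    return p
def st():
    s=monitor.get_state(); print('t',round(s['clock'],2),'tcp',np.round(s['tcp_pos'],1),'q',np.round(s['tcp_rot'],4),'w',round(s['gripper_width'],3),'f',np.round(s['force'],1)); return s
E
python3 - <<'E'
from h import *
s=st(); print(s)
names="vial1 old_vial control_vial rack board board_stand tray magnifier lens knob aim ledge beaker wash_bottle tape_roll petri_dish spatula reagent".split()
for c in ("scene","side"):
    p=cap(c,c+'0.png'); print(c,p['xyz'],p['attitude'],p['intrinsics'],p['shot'])
    for n in names:
        try: print(n,[(np.round(d['point']).astype(int).tolist(),round(d['confidence'],2)) for d in eyes.pinpoint(n,p)][:6])
        except Exception as e: print(n,e)
E
```

```text
t 0.0 tcp [624.5  -0.  235.8] q [ 7.071e-01  7.071e-01 -6.000e-04 -5.000e-04] w 0.999 f [ 0.5 -0.3  0.5]
{'clock': 0.0, 'qpos': array([-0.06820117,  0.4119155 , -0.01271604,  1.59701681,  0.0056169 ,
        1.13427778, -0.08215471]), 'joint_vel': array([ 0.0006907 ,  0.00098927,  0.00160979,  0.00085053, -0.00114402,
       -0.00018488,  0.00085871]), 'tau': array([-2.92756195e-04, -5.87956166e+01,  6.41712137e-01, -2.91074431e+01,
       -5.37758670e-02,  1.83686998e-02,  1.53371734e-04]), 'tcp_pos': array([ 6.24534406e+02, -4.15807967e-02,  2.35810461e+02]), 'tcp_rot': array([ 7.07077636e-01,  7.07135483e-01, -6.01782170e-04, -5.13140781e-04]), 'force': array([ 0.50753961, -0.30842134,  0.48183179]), 'moment': array([ 0.01246716,  0.00925371, -0.0386715 ]), 'finger_force': 0.0, 'gripper_width': 0.99890334482201}
scene [1352.36941399   75.28328421 1042.02619217] [ 0.60328418  0.70704958 -0.28247486 -0.23735427] [[417.73379833   0.         281.39532371]
 [  0.         417.73379833 205.95958439]
 [  0.           0.           1.        ]] 1
vial1 [([529, -226, 2], 0.74), ([421, -164, 
[... 1291 characters left out ...]
], 0.88), ([512, 297, 0], 0.66)]
board [([581, -370, 7], 0.85), ([515, 298, 3], 0.65)]
board_stand [([579, -372, 1], 0.6), ([778, 56, 0], 0.58)]
tray [([394, 158, -1], 0.73)]
magnifier [([511, 299, 0], 0.74)]
lens [([600, 246, 169], 0.61), ([596, 251, 250], 0.24), ([588, 8, 44], 0.17)]
knob [([612, -214, 0], 0.69), ([598, 248, 250], 0.44)]
aim [([589, 5, 47], 0.58), ([379, 348, -2], 0.28)]
ledge [([578, -62, 7], 0.72)]
beaker [([378, 346, -3], 0.93)]
wash_bottle [([697, 396, -4], 0.71), ([598, 249, 167], 0.26), ([594, 248, 250], 0.23)]
tape_roll [([319, -170, -2], 0.56)]
petri_dish [([750, -216, 1], 0.8)]
spatula [([782, 60, 1], 0.88)]
reagent [([628, -502, 2], 0.89), ([613, -219, 1], 0.37)]
```

View pics/scene0.png

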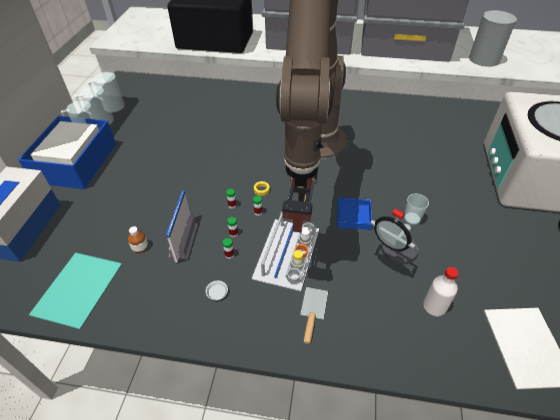

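View pics/side0.png

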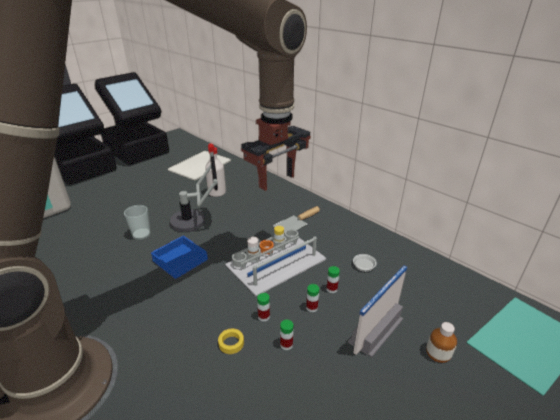

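The scene shows four green caps, around (231,195), (257,203), (232,225) and (228,245), the rack at (288,250), the board in its stand at (180,230), the tray at (355,213) and the magnifier at (393,233). All four free rings will be used. Next I'll look with the wrist camera.

Run:
```python
from h import *
s=st()
p=cap('wrist','w0.png'); print(p['xyz'],p['attitude'],p['intrinsics'])
Rt=R.from_quat(s['tcp_rot'])
print('cam in tool',Rt.inv().apply(p['xyz']-s['tcp_pos']),(Rt.inv()*R.from_quat(p['attitude'])).as_quat())
for n in "vial1 old_vial control_vial rack aim ledge tray".split():
    print(n,[(np.round(d['point']).astype(int).tolist(),round(d['confidence'],2)) for d in eyes.pinpoint(n,p)][:6])
```

```text
t 1.9 tcp [625.   -0.  236.7] q [0.7071 0.7071 0.     0.    ] w 1.001 f [ 0.1  0.1 -0.3]
[624.67038583  82.66175714 384.24463574] [ 9.88350506e-01 -1.76443246e-04  2.25814678e-05  1.52194759e-01] [[325.1922621    0.         279.33917134]
 [  0.         325.1922621  208.4861356 ]
 [  0.           0.           1.        ]]
cam in tool [  82.66980866   -0.32291221 -147.57253973] [-0.10759398 -0.10761903  0.69901355  0.69872866]
vial1 [([427, -166, 3], 0.78), ([615, -213, -1], 0.77), ([581, -64, 7], 0.49), ([525, -225, 0], 0.47), ([780, 64, -1], 0.35)]
old_vial [([540, 7, 6], 0.69), ([580, -63, 7], 0.4)]
control_vial [([627, -2, 7], 0.8)]
rack [([586, 4, -1], 0.8)]
aim [([584, 5, 43], 0.9)]
ledge [([581, -64, 9], 0.79)]
tray [([397, 155, 1], 0.97)]
```

View pics/w0.png

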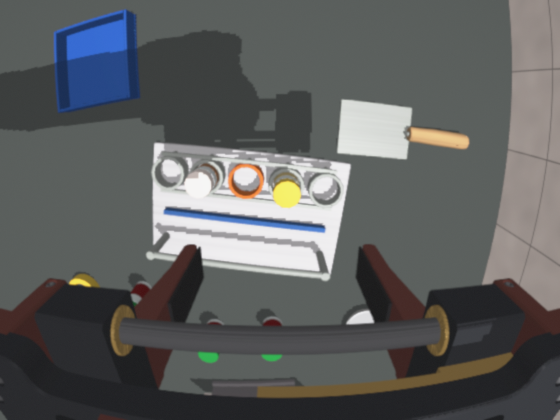

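```bash
cat >> h.py <<'E'
from scipy.optimize import least_squares
def proj(p,X,fish):
    c=R.from_quat(p['attitude']).inv().apply(np.atleast_2d(X)-p['xyz']); K=p['intrinsics']
    rr=np.hypot(c[:,0],c[:,1]); s=(np.arctan2(rr,c[:,2])/np.maximum(rr,1e-9)) if fish else 1/c[:,2]
    return np.c_[K[0,0]*c[:,0]*s+K[0,2],K[1,1]*c[:,1]*s+K[1,2]]
def hullmom(uv):
    h=cv2.convexHull(uv.astype(np.float32)); m=cv2.moments(h); return m
def feat(m): # centroid + orientation
    return np.array([m['m10']/m['m00'],m['m01']/m['m00']]),0.5*np.arctan2(2*m['mu11'],m['mu20']-m['mu02'])
def hsv(p): return cv2.cvtColor(p['pixels'],cv2.COLOR_RGB2HSV)
def blob(mask,near,rad=40):
    n,l,s,c=cv2.connectedComponentsWithStats(mask.astype(np.uint8))
    b=[i for i in range(1,n) if np.hypot(*(c[i]-near))<rad and s[i,4]>15]
    if not b: return None
    i=max(b,key=lambda i:s[i,4]); return (l==i).astype(np.uint8)
a=np.linspace(0,2*np.pi,40,endpoint=False)
def cyl(x,y,z0,z1,r): return np.vstack([np.c_[x+r*np.cos(a),y+r*np.sin(a),np.full(40,z)] for z in (z0,z1)])
def fitcyl(p,mask,fish,x0,z0,z1,r=14):
    t=feat(cv2.moments(mask,True))[0]
    f=lambda v:feat(hullmom(proj(p,cyl(v[0],v[1],z0,z1,r),fish)))[0]-t
    s=least_squares(f,x0[:2]); A=hullmom(proj(p,cyl(*s.x,z0,z1,r),fish))['m00']
    return s.x,mask.sum()/A
def box(cx,cy,yaw,L,W,z0,z1):
    P=np.array([[sx*L/2,sy*W/2,z] for sx in(-1,1) for sy in(-1,1) for z in(z0,z1)])
    return R.from_euler('z',yaw).apply(P)+[cx,cy,0]
def fitbox(p,mask,fish,v0,L,W,z0,z1):
    c,o=feat(cv2.moments(mask,True))
    def f(v):
        d,e=feat(hullmom(proj(p,box(*v,L,W,z0,z1),fish))); return np.r_[d-c,300*np.sin(e-o)]
    s=least_squares(f,v0,x_scale=[10,10,.05]); A=hullmom(proj(p,box(*s.x,L,W,z0,z1),fish))['m00']
    return s.x,mask.sum()/A
def green(p): h=hsv(p); return (h[...,0]>40)&(h[...,0]<80)&(h[...,1]>140)&(h[...,2]>50)
def yellow(p): h=hsv(p); return (h[...,0]>22)&(h[...,0]<35)&(h[...,1]>140)&(h[...,2]>90)
def blue(p): h=hsv(p); return (h[...,0]>100)&(h[...,0]<130)&(h[...,1]>150)&(h[...,2]>50)
def vials(p,fish,guess,zb=0):
    for g in guess:
        b=blob(green(p),proj(p,[[g[0],g[1],zb+58]],fish)[0],25)
        if b is None: print(g,'none'); continue
        x,r=fitcyl(p,b,fish,g,zb+50,zb+66); print('green',g[:2],np.round(x,1),'area',round(r,2))
def rack(p,fish):
    b=blob(blue(p),proj(p,[[580,-49,20]],fish)[0],30)
    if b is not None:
        v,r=fitbox(p,b,fish,[580,-49,-.13],200,6,8,20); o=v[:2]+R.from_euler('z',v[2]).apply([0,53,0])[:2]
        print('lip',np.round(v,3),'area',round(r,2),'rack',np.round(o,1))
    b=blob(yellow(p),proj(p,[[630,0,66]],fish)[0],25)
    if b is not None: print('yellow',*[np.round(q,2) for q in fitcyl(p,b,fish,[630,0],58,74)])
E
python3 - <<'E'
from h import *
G=[(530,-225),(421,-164),(613,-214),(408,-256)]
for c in('scene','side','wrist'):
    p=cap(c); print(c); f=c=='wrist'; vials(p,f,G); rack(p,f)
    d=[x for x in eyes.regions_of('old_vial',p)][:3]
    for x in d:
        m=x['region'].astype(np.uint8); print('old',round(x['confidence'],2),feat(cv2.moments(m,True))[0],m.sum(),*[np.round(q,2) for q in fitcyl(p,m,f,[541,9],8,74)])
E
```

```text
scene
green (530, -225) [ 610.9 -215.1] area 0.88
green (421, -164) [ 421. -164.] area 0.83
green (613, -214) [ 610.9 -214.5] area 0.88
green (408, -256) [ 403.1 -256.7] area 0.86
lip [ 5.8e+02 -4.9e+01 -1.3e-01] area 0.5 rack [586.9   3.6]
yellow [629.38   0.  ] 0.85
side
green (530, -225) [ 531.3 -222.1] area 0.81
green (421, -164) [ 427.  -162.1] area 0.77
green (613, -214) [ 615.7 -214.6] area 0.77
green (408, -256) [ 409.1 -256.5] area 0.8
lip [ 5.80001e+02 -4.90000e+01 -1.30000e-01] area 0.19 rack [586.9   3.6]
yellow [632.32   0.  ] 0.75
old 0.71 [252.52517986 245.21582734] 139 [547.34   9.  ] 0.58
wrist
green (530, -225) [ 527.3 -232.1] area 0.42
(421, -164) none
green (613, -214) [ 613.6 -224.1] area 0.22
(408, -256) none
lip [ 5.8e+02 -4.9e+01 -1.3e-01] area 0.49 rack [586.9   3.6]
yellow [ 6.3156e+02 -4.0000e-02] 0.82
old 0.61 [201.70743405 180.38009592] 834 [541.16   8.88] 0.87
```

```bash
cat >> h.py <<'E'
from scipy.optimize import minimize
class _S: pass
def least_squares(f,x0,x_scale=None):
    x0=np.array(x0,float); sc=np.array(x_scale if x_scale else [10]*len(x0))
    sim=np.vstack([x0]+[x0+np.eye(len(x0))[i]*sc[i] for i in range(len(x0))])
    s=_S(); s.x=minimize(lambda v:(f(v)**2).sum(),x0,method='Nelder-Mead',options=dict(initial_simplex=sim,xatol=1e-4,fatol=1e-5)).x; return s
E
python3 - <<'E'
from h import *
G=[(530,-225),(421,-164),(613,-214),(408,-256)]
for c in('scene','side','wrist'):
    p=cap(c); print(c); f=c=='wrist'; vials(p,f,G); rack(p,f)
    for x in eyes.regions_of('old_vial',p)[:2]:
        m=x['region'].astype(np.uint8); print('old',round(x['confidence'],2),feat(cv2.moments(m,True))[0],m.sum(),*[np.round(q,2) for q in fitcyl(p,m,f,[541,9],8,74)])
    if f:
        for nm,z0,z1,r,g in(('aim',16,38,20,(587,4)),):
            h=hsv(p); b=blob((h[...,0]<14)&(h[...,1]>170)&(h[...,2]>100),proj(p,[[587,4,38]],f)[0],20)
            if b is not None:
                b=cv2.drawContours(np.zeros_like(b),cv2.findContours(b,cv2.RETR_EXTERNAL,cv2.CHAIN_APPROX_NONE)[0],-1,1,-1)
                print('orange',*fitcyl(p,b,f,g,16,38,20))
E
```

```text
scene
green (530, -225) [ 610.9 -214.5] area 0.88
green (421, -164) [ 421.  -161.5] area 0.83
green (613, -214) [ 610.9 -214.5] area 0.88
green (408, -256) [ 403.1 -256.6] area 0.86
lip [ 5.79033e+02 -4.64760e+01 -1.21000e-01] area 0.5 rack [585.4   6.1]
yellow [629.34   1.12] 0.85
old 0.71 [392.64593781 231.85957874] 997 [478.34 278.5 ] 5.49
old 0.51 [305.07692308 234.18803419] 117 [529.78  11.35] 0.68
side
green (530, -225) [ 531.3 -222. ] area 0.81
green (421, -164) [ 426.8 -162.1] area 0.78
green (613, -214) [ 616.3 -214.1] area 0.78
green (408, -256) [ 408.8 -256.5] area 0.81
lip [ 5.76289e+02 -4.77250e+01 -1.18000e-01] area 0.17 rack [582.5   4.9]
yellow [6.3301e+02 4.4000e-01] 0.69
old 0.71 [252.171875  245.5859375] 128 [551.44  21.59] 0.54
wrist
green (530, -225) [ 527.3 -232. ] area 0.42
(421, -164) none
green (613, -214) [ 613.5 -229. ] area 0.22
(408, -256) none
lip [ 5.82595e+02 -4.91080e+01 -1.20000e-01] area 0.49 rack [588.9   3.5]
yellow [631.53  -0.66] 0.81
old 0.9 [201.68846611 180.44233056] 841 [541.11   8.48] 0.87
orange [586.96376749   3.74210638] 0.781983012095781
```

>>> arm_command([
  [[0.015,-0.139,0.134],[0,0,0],0],
  [[0.015,-0.139,0.134],[0,0,0],0],
  [[0.015,-0.139,0.134],[0,0,0],0],
  [[0.015,-0.139,0.134],[0,0,0],0],
  [[0,0,0],[0,0,-0.0192],0],
  [[0,0,0],[0,0,-0.0192],0],
  [[0,0,0],[0,0,-0.0192],0],
  [[0,0,0],[0,0,-0.0192],0],
  [[0,0,0],[0,0,-0.0192],0],
  [[0,0,0],[0,0,-0.0192],0],
  [[0,0,0],[0,0,-0.0192],0],
  [[0,0,0],[0,0,-0.0192],0],
  [[0,0,0],[0,0,-0.0192],0],
  [[0,0,0],[0,0,-0.0192],0],
  [[0,0,0],[0,0,-0.0192],0],
  [[0,0,0],[0,0,-0.0192],0],
  [[0,0,0],[0,0,0],0],
])

```text
clock: 4.32
tcp_pos: [541.7, 8.8, 156.3]
tcp_rot: [0.059, 0.998, 0.0, 0.0]
force: [-1.9, -0.1, 0.5]
gripper_width: 1.001
finger_force: 0.0
```

```bash
cat >> h.py <<'E'
def rings(p):
    "ring tops / caps seen by wrist cam: return orange fit"
    h=hsv(p); b=blob(((h[...,0]<14)|(h[...,0]>174))&(h[...,1]>150)&(h[...,2]>80),proj(p,[[587,4,30]],True)[0],30)
    if b is not None:
        b=cv2.drawContours(np.zeros_like(b),cv2.findContours(b,cv2.RETR_EXTERNAL,cv2.CHAIN_APPROX_NONE)[0],-1,1,-1)
        print('orange',*fitcyl(p,b,True,(587,4),16,38,20))
def yaw(): 
    s=st(); y=R.from_quat(s['tcp_rot']).apply([0,1,0]); print('closing yaw',round(np.arctan2(y[1],y[0]),4)); return s
E
python3 - <<'E'
from h import *
yaw(); p=cap('wrist','w1.png'); rack(p,True); rings(p)
for x in eyes.regions_of('old_vial',p)[:2]:
    m=x['region'].astype(np.uint8); print('old',round(x['confidence'],2),feat(cv2.moments(m,True))[0],m.sum(),*[np.round(q,2) for q in fitcyl(p,m,True,[541,9],8,74)])
E
```

```text
t 4.32 tcp [541.7   8.8 156.3] q [5.900e-02 9.983e-01 1.000e-04 1.000e-04] w 1.001 f [-1.9 -0.1  0.5]
closing yaw 1.4528
lip [ 5.78545e+02 -4.90730e+01 -1.19000e-01] area 0.57 rack [584.8   3.6]
yellow [630.64  -0.82] 0.77
orange [594.42657078   3.28016836] 0.40833978298437573
old 0.58 [281.29419795 214.93105802] 1465 [543.87   9.76] 0.89
old 0.46 [551.64788732 262.79812207] 213 [648.36 329.33] 0.19
```

View pics/w1.png

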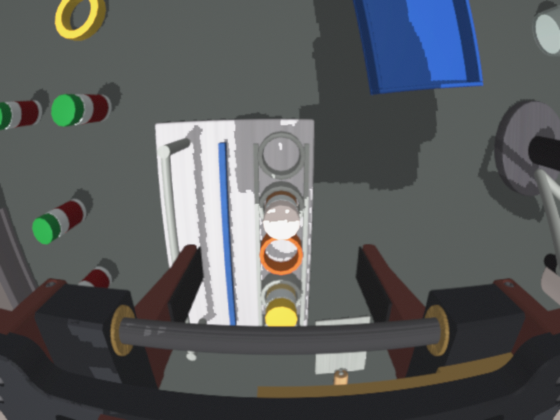

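The rack row runs vertically in the picture at column ~281, with the white cap at (282,220). So the closing direction is square to the row. I'll go down and grip.

>>> arm_command([
  [[0,0,0.134],[0,0,0],0.3],
  [[0,0,0.134],[0,0,0],0.3],
  [[0,0,0.134],[0,0,0],0.3],
  [[0,0,0.134],[0,0,0],0.3],
  [[0,0,0.133],[0,0,0],0.3],
  [[0,0,0],[0,0,0],1],
  [[0,0,0],[0,0,0],1],
  [[0,0,0],[0,0,0],1],
  [[0,0,0],[0,0,0],1],
  [[0,0,0],[0,0,0],1],
  [[0,0,0],[0,0,0],1],
  [[0,0,0],[0,0,0],1],
  [[0,0,0],[0,0,0],1],
])

```text
clock: 5.5
tcp_pos: [542.4, 9.0, 56.9]
tcp_rot: [0.062, 0.998, 0.0, 0.001]
force: [-0.0, -0.8, 6.7]
gripper_width: 0.317
finger_force: 30.0
```

>>> arm_command([
  [[0,0,-0.1],[0,0,0],1],
  [[0,0,-0.22],[0,0,0],1],
  [[0,0,-0.22],[0,0,0],1],
  [[0.135,0.108,0],[0,0,0],1],
  [[0.135,0.108,0],[0,0,0],1],
  [[0.135,0.108,0],[0,0,0],1],
  [[0.135,0.108,0],[0,0,0],1],
  [[0.135,0.108,0],[0,0,0],1],
  [[0.135,0.108,0],[0,0,0],1],
  [[0.135,0.108,0],[0,0,0],1],
  [[0.135,0.108,0],[0,0,0],1],
  [[0,0,0.18],[0,0,0],1],
  [[0,0,0.18],[0,0,0],1],
  [[0,0,0.12],[0,0,0],1],
  [[0,0,0.04],[0,0,0],1],
  [[0,0,0],[0,0,0],1],
])

```text
clock: 6.83
tcp_pos: [395.8, 157.1, 57.9]
tcp_rot: [0.061, 0.998, -0.001, -0.001]
force: [-0.7, 0.6, -0.4]
gripper_width: 0.317
finger_force: 30.0
```

>>> arm_command([
  [[0,0,0.02],[0,0,0],1],
  [[0,0,0],[0,0,0],0.5],
  [[0,0,0],[0,0,0],0.5],
  [[0,0,0],[0,0,0],0.5],
  [[0,0,-0.2],[0,0,0],0.5],
  [[0,0,-0.2],[0,0,0],0.3],
  [[0,0,-0.25],[0,0,0],0.3],
  [[0,0,-0.25],[0,0,0],0.3],
  [[-0.084,-0.23,0],[0,0,0],0],
  [[-0.084,-0.23,0],[0,0,0],0],
  [[-0.084,-0.23,0],[0,0,0],0],
  [[-0.084,-0.23,0],[0,0,0],0],
  [[-0.084,-0.23,0],[0,0,0],0],
  [[-0.084,-0.23,0],[0,0,0],0],
  [[-0.084,-0.23,0],[0,0,0],0],
  [[-0.084,-0.23,0],[0,0,0],0],
  [[-0.084,-0.23,0],[0,0,0],0],
  [[-0.084,-0.23,0],[0,0,0],0],
])

```text
clock: 8.33
tcp_pos: [479.6, -202.3, 191.7]
tcp_rot: [0.062, 0.998, -0.0, 0.001]
force: [1.1, 0.6, 0.5]
gripper_width: 1.001
finger_force: 0.0
```

Run:
```python
from h import *
yaw()
G=[(530,-223),(424,-163),(614,-214),(406,-256)]
for c in('scene','side','wrist'):
    p=cap(c,'b1_'+c+'.png'); print(c); f=c=='wrist'; vials(p,f,G)
    for n in ('old_vial','vial1'): print(n,[(np.round(d['point'],1).tolist(),round(d['confidence'],2)) for d in eyes.pinpoint(n,p)][:6])
```

```text
t 8.33 tcp [ 479.6 -202.3  191.7] q [ 6.160e-02  9.981e-01 -2.000e-04  6.000e-04] w 1.001 f [1.1 0.6 0.5]
closing yaw 1.4475
scene
green (530, -223) [ 610.9 -214.5] area 0.88
green (424, -163) [ 421.4 -161.5] area 0.79
green (614, -214) [ 610.9 -214.5] area 0.88
green (406, -256) [ 403.1 -256.6] area 0.86
old_vial [([579.1, -61.9, 5.7], 0.64), ([399.1, 155.7, 7.2], 0.48)]
vial1 [([408.4, -257.0, -0.8], 0.73), ([424.3, -162.8, 2.7], 0.62), ([616.4, -211.0, 0.4], 0.57), ([529.4, -223.0, 1.2], 0.54), ([378.3, 347.0, 2.0], 0.46)]
side
green (530, -223) [ 531.3 -222. ] area 0.81
green (424, -163) [ 426.1 -162.5] area 0.78
green (614, -214) [ 616.  -214.3] area 0.78
green (406, -256) [ 409.4 -255.9] area 0.85
old_vial [([395.8, 161.5, 3.2], 0.56), ([597.0, 248.8, 251.7], 0.51)]
vial1 [([612.8, -215.2, -0.2], 0.85), ([527.7, -222.4, 0.9], 0.53), ([426.0, -160.5, 4.4], 0.51)]
wrist
green (530, -223) [ 529.8 -222.9] area 0.86
green (424, -163) [ 425.5 -162.5] area 0.89
green (614, -214) [ 607.2 -214.4] area 0.41
green (406, -256) [ 407. -258.] area 0.88
old_vial [([396.3, 158.2, 1.5], 0.66)]
vial1 [([424.9, -165.4, 0.0], 0.95), ([611.3, -213.7, -1.1], 0.81), ([527.3, -225.5, -0.6], 0.7), ([581.1, -63.4, 7.1], 0.21)]
```

View pics/b1_wrist.png

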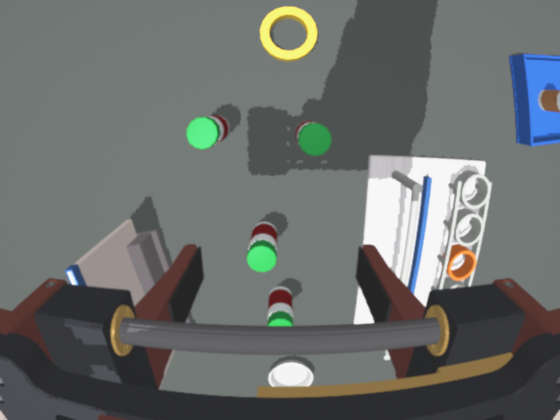

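>>> arm_command([
  [[-0.175,-0.046,0],[0,0,0],0.2],
  [[-0.175,-0.046,0],[0,0,0],0.3],
  [[0,0,0.2],[0,0,0],0.3],
  [[0,0,0.2],[0,0,0],0.3],
  [[0,0,0.2],[0,0,0],0.3],
  [[0,0,0.2],[0,0,0],0.3],
  [[0,0,0.15],[0,0,0],0.3],
  [[0,0,0],[0,0,0],0.3],
  [[0,0,0],[0,0,0],1],
  [[0,0,0],[0,0,0],1],
  [[0,0,0],[0,0,0],1],
  [[0,0,0],[0,0,0],1],
  [[0,0,0],[0,0,0],1],
  [[0,0,0],[0,0,0],1],
  [[0,0,0],[0,0,0],1],
])

```text
clock: 10.03
tcp_pos: [530.5, -220.9, 49.5]
tcp_rot: [0.062, 0.998, -0.0, 0.001]
force: [-0.2, -0.5, 7.2]
gripper_width: 0.316
finger_force: 30.0
```

>>> arm_command([
  [[0,0,-0.1],[0,0,0],1],
  [[0,0,-0.2],[0,0,0],1],
  [[0,0,-0.2],[0,0,0],1],
  [[0,0,-0.2],[0,0,0],1],
  [[-0.0986,0.192,0],[0,0,0],1],
  [[-0.0986,0.192,0],[0,0,0],1],
  [[-0.0986,0.192,0],[0,0,0],1],
  [[-0.0986,0.192,0],[0,0,0],1],
  [[-0.0986,0.192,0],[0,0,0],1],
  [[-0.0986,0.192,0],[0,0,0],1],
  [[-0.0986,0.192,0],[0,0,0],1],
  [[-0.0986,0.192,0],[0,0,0],1],
  [[0,0,0],[0,0,0],1],
  [[0,0,0.2],[0,0,0],1],
  [[0,0,0.17],[0,0,0],1],
  [[0,0,0],[0,0,0],1],
])

```text
clock: 11.37
tcp_pos: [672.1, -6.5, 92.6]
tcp_rot: [0.061, 0.998, -0.0, -0.004]
force: [-1.2, -0.3, -0.7]
gripper_width: 0.317
finger_force: 30.0
```

Run:
```python
from h import *
yaw(); 
for c in ('wrist','scene','side'):
    p=cap(c); f=c=='wrist'; rack(p,f)
    if f: rings(p); w=p
    else: vials(p,f,[(676,-7)],47)
    if c=='scene': q=p
    if c=='side': r=p
o=[w['pixels'][120:420,130:430], cv2.resize(q['pixels'][210:300,250:340],(300,300),interpolation=cv2.INTER_CUBIC), cv2.resize(r['pixels'][215:285,230:300],(300,300),interpolation=cv2.INTER_CUBIC)]
cv2.imwrite('pics/c1.png',np.hstack([cv2.resize(i,(260,260)) for i in o])[:,:,::-1])
```

```text
t 11.37 tcp [672.1  -6.5  92.6] q [ 6.120e-02  9.981e-01 -5.000e-04 -4.200e-03] w 0.317 f [-1.2 -0.3 -0.7]
closing yaw 1.4483
lip [ 5.81914e+02 -5.10020e+01 -1.16000e-01] area 0.53 rack [588.    1.6]
yellow [631.65  -0.93] 0.89
orange [587.01348576   4.41715597] 0.914298792714777
lip [ 6.28553e+02 -5.27710e+01 -1.20000e-01] area 0.19 rack [ 6.349e+02 -2.000e-01]
green (676, -7) [672.1  -6.4] area 0.76
lip [ 5.9188e+02 -4.9287e+01 -1.2000e-01] area 0.21 rack [598.2   3.3]
yellow [631.6   -1.36] 0.69
green (676, -7) [6.739e+02 1.000e-01] area 0.47
```

View pics/c1.png

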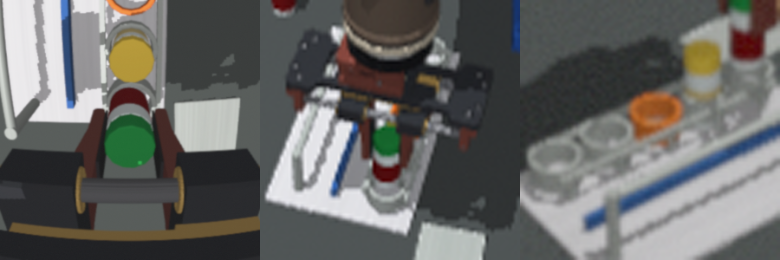

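Run:
```python
from h import *
yaw(); p=cap('wrist'); vials(p,True,[(674,-6)],44)
rack(p,True); rings(p)
```

```text
t 11.52 tcp [675.9  -6.5  98.8] q [6.170e-02 9.981e-01 1.000e-04 2.000e-04] w 0.318 f [0.9 0.1 1.2]
closing yaw 1.4474
green (674, -6) [677.8  -7.2] area 0.97
lip [ 5.82788e+02 -5.10310e+01 -1.17000e-01] area 0.53 rack [589.    1.6]
yellow [631.65  -0.92] 0.9
orange [587.05228766   4.42695097] 0.9148049111518953
```

>>> arm_command([
  [[0,0,0.055],[0,0,0],1],
  [[0,0,0.055],[0,0,0],1],
  [[0,0,0.055],[0,0,0],1],
  [[0,0,0.055],[0,0,0],1],
  [[0,0,0.05],[0,0,0],1],
  [[0,0,0],[0,0,0],1],
  [[0,0,0],[0,0,0],1],
  [[0,0,0],[0,0,0],1],
])

```text
clock: 12.23
tcp_pos: [675.5, -6.4, 56.9]
tcp_rot: [0.062, 0.998, -0.0, -0.0]
force: [0.5, -0.7, -0.6]
gripper_width: 0.315
finger_force: 30.0
```

>>> arm_command([
  [[0,0,0.003],[0,0,0],0.55],
  [[0,0,0],[0,0,0],0.5],
  [[0,0,0],[0,0,0],0.5],
  [[0,0,-0.15],[0,0,0],0.4],
  [[0,0,-0.25],[0,0,0],0.3],
  [[0,0,-0.25],[0,0,0],0.3],
  [[0.033,-0.2033,0],[0,0,0],0.3],
  [[0.033,-0.2033,0],[0,0,0],0.3],
  [[0.033,-0.2033,0],[0,0,0],0.3],
  [[0.033,-0.2033,0],[0,0,0],0.3],
  [[0.033,-0.2033,0],[0,0,0],0.3],
  [[0.033,-0.2033,0],[0,0,0],0.3],
  [[0.033,-0.2033,0],[0,0,0],0.3],
  [[0,0,0],[0,0,0],0.3],
  [[0,0,0],[0,0,0],0.3],
])

```text
clock: 13.48
tcp_pos: [614.0, -216.7, 154.5]
tcp_rot: [0.064, 0.998, -0.0, -0.0]
force: [0.8, 0.4, -0.7]
gripper_width: 0.702
finger_force: 0.0
```

Run:
```python
from h import *
yaw(); p=cap('wrist'); vials(p,True,[(614,-214),(425,-162),(407,-257)])
vials(p,True,[(676,-7)],8)
p=cap('side'); vials(p,False,[(614,-214),(425,-162),(407,-257)]); vials(p,False,[(676,-7)],8)
```

```text
t 13.48 tcp [ 614.  -216.7  154.5] q [ 6.37e-02  9.98e-01 -5.00e-04 -1.00e-04] w 0.702 f [ 0.8  0.4 -0.7]
closing yaw 1.4433
green (614, -214) [ 614.3 -215.2] area 0.88
(425, -162) none
(407, -257) none
green (676, -7) [676.8  -8.4] area 0.79
green (614, -214) [ 616.  -214.5] area 0.77
green (425, -162) [ 427.3 -162. ] area 0.81
green (407, -257) [ 409.1 -256.7] area 0.79
green (676, -7) [677.8  -7.8] area 0.63
```

>>> arm_command([
  [[0,0.013,0.14],[0,0,0],0.3],
  [[0,0,0.2],[0,0,0],0.3],
  [[0,0,0.2],[0,0,0],0.3],
  [[0,0,0.163],[0,0,0],0.3],
  [[0,0,0],[0,0,0],0.3],
  [[0,0,0],[0,0,0],1],
  [[0,0,0],[0,0,0],1],
  [[0,0,0],[0,0,0],1],
  [[0,0,0],[0,0,0],1],
  [[0,0,0],[0,0,0],1],
  [[0,0,0],[0,0,0],1],
])

```text
clock: 14.5
tcp_pos: [615.8, -212.4, 50.2]
tcp_rot: [0.062, 0.998, -0.0, 0.001]
force: [-0.1, -0.2, 3.7]
gripper_width: 0.321
finger_force: 30.0
```

>>> arm_command([
  [[0,0,-0.1],[0,0,0],1],
  [[0,0,-0.2],[0,0,0],1],
  [[0,0,-0.2],[0,0,0],1],
  [[0,0,-0.2],[0,0,0],1],
  [[0.0526,0.2014,0],[0,0,0],1],
  [[0.0526,0.2014,0],[0,0,0],1],
  [[0.0526,0.2014,0],[0,0,0],1],
  [[0.0526,0.2014,0],[0,0,0],1],
  [[0.0526,0.2014,0],[0,0,0],1],
  [[0.0526,0.2014,0],[0,0,0],1],
  [[0.0526,0.2014,0],[0,0,0],1],
  [[0,0,0.2],[0,0,0],1],
  [[0,0,0.15],[0,0,0],1],
  [[0,0,0],[0,0,0],1],
  [[0,0,0],[0,0,0],1],
  [[0,0,0],[0,0,0],1],
])

```text
clock: 15.83
tcp_pos: [587.0, 4.2, 102.7]
tcp_rot: [0.062, 0.998, 0.0, 0.001]
force: [1.0, 1.0, 0.2]
gripper_width: 0.319
finger_force: 30.0
```

Run:
```python
from h import *
s=yaw(); p=cap('wrist'); vials(p,True,[s['tcp_pos']],s['tcp_pos'][2]-49.8)
rack(p,True); rings(p)
```

```text
t 15.83 tcp [587.    4.2 102.7] q [6.190e-02 9.981e-01 0.000e+00 6.000e-04] w 0.319 f [1.  1.  0.2]
closing yaw 1.4468
green [587.03257063   4.18865884] [584.9   4.2] area 0.88
yellow [639.98  -1.63] 0.4
orange [577.90367992   6.44536892] 0.2752629429185438
```

>>> arm_command([
  [[-0.007,0,0.055],[0,0,0],1],
  [[0,0,0.055],[0,0,0],1],
  [[0,0,0.055],[0,0,0],1],
  [[0,0,0.055],[0,0,0],1],
  [[0,0,0.055],[0,0,0],1],
  [[0,0,0.025],[0,0,0],1],
  [[0,0,0],[0,0,0],1],
  [[0,0,0],[0,0,0],1],
])

```text
clock: 16.55
tcp_pos: [587.8, 4.0, 56.9]
tcp_rot: [0.062, 0.998, -0.0, 0.0]
force: [-1.0, -1.3, 8.6]
gripper_width: 0.313
finger_force: 30.0
```

>>> arm_command([
  [[0,0,0],[0,0,0],0.55],
  [[0,0,0],[0,0,0],0.5],
  [[0,0,0],[0,0,0],0.5],
  [[0,0,-0.15],[0,0,0],0.4],
  [[0,0,-0.25],[0,0,0],0.3],
  [[0,0,-0.25],[0,0,0],0.3],
  [[0.1336,-0.1761,0],[0,0,0],0.3],
  [[0.1336,-0.1761,0],[0,0,0],0.3],
  [[0.1336,-0.1761,0],[0,0,0],0.3],
  [[0.1336,-0.1761,0],[0,0,0],0.3],
  [[0.1336,-0.1761,0],[0,0,0],0.3],
  [[0.1336,-0.1761,0],[0,0,0],0.3],
  [[0.1336,-0.1761,0],[0,0,0],0.3],
  [[0,0,0],[0,0,0],0.3],
  [[0,0,0],[0,0,0],0.3],
  [[0,0,0],[0,0,0],0.3],
])

```text
clock: 17.88
tcp_pos: [426.0, -161.4, 154.1]
tcp_rot: [0.062, 0.998, 0.0, 0.0]
force: [-0.4, -0.6, 0.5]
gripper_width: 0.699
finger_force: 0.0
```

Run:
```python
from h import *
yaw(); p=cap('wrist'); vials(p,True,[(425,-162),(407,-257)]); vials(p,True,[(676,-7),(587,4)],8)
p=cap('side'); vials(p,False,[(425,-162),(407,-257)]); vials(p,False,[(676,-7),(587,4)],8)
```

```text
t 17.88 tcp [ 426.  -161.4  154.1] q [6.150e-02 9.981e-01 1.000e-04 3.000e-04] w 0.699 f [-0.4 -0.6  0.5]
closing yaw 1.4477
green (425, -162) [ 425.6 -162.7] area 0.87
green (407, -257) [ 407.2 -257.9] area 0.86
(676, -7) none
(587, 4) none
green (425, -162) [ 426.9 -162.5] area 0.77
green (407, -257) [ 409.  -256.6] area 0.8
green (676, -7) [678.   -7.8] area 0.62
(587, 4) none
```

>>> arm_command([
  [[0,-0.007,0.14],[0,0,0],0.3],
  [[0,0,0.2],[0,0,0],0.3],
  [[0,0,0.2],[0,0,0],0.3],
  [[0,0,0.16],[0,0,0],0.3],
  [[0,0,0],[0,0,0],0.3],
  [[0,0,0],[0,0,0],1],
  [[0,0,0],[0,0,0],1],
  [[0,0,0],[0,0,0],1],
  [[0,0,0],[0,0,0],1],
  [[0,0,0],[0,0,0],1],
  [[0,0,0],[0,0,0],1],
])

```text
clock: 18.9
tcp_pos: [425.9, -163.0, 49.9]
tcp_rot: [0.062, 0.998, -0.0, 0.001]
force: [-0.3, 1.8, 4.8]
gripper_width: 0.316
finger_force: 30.0
```

>>> arm_command([
  [[0,0,-0.1],[0,0,0],1],
  [[0,0,-0.2],[0,0,0],1],
  [[0,0,-0.2],[0,0,0],1],
  [[0,0,-0.2],[0,0,0],1],
  [[-0.105,0.206,0],[0,0,0],1],
  [[-0.105,0.206,0],[0,0,0],1],
  [[-0.105,0.206,0],[0,0,0],1],
  [[-0.105,0.206,0],[0,0,0],1],
  [[-0.105,0.206,0],[0,0,0],1],
  [[-0.105,0.206,0],[0,0,0],1],
  [[0,0,0.2],[0,0,0],1],
  [[0,0,0.16],[0,0,0],1],
  [[0,0,0],[0,0,0],1],
  [[0,0,0],[0,0,0],1],
  [[0,0,0],[0,0,0],1],
])

```text
clock: 20.15
tcp_pos: [542.3, 9.2, 101.1]
tcp_rot: [0.062, 0.998, -0.0, 0.0]
force: [-0.0, -0.6, -0.7]
gripper_width: 0.319
finger_force: 30.0
```

Run:
```python
from h import *
s=yaw(); p=cap('wrist'); vials(p,True,[s['tcp_pos']],s['tcp_pos'][2]-49.8)
vials(p,True,[(587,4)],8)
p=cap('side'); vials(p,False,[(407,-257)]); vials(p,False,[(676,-7),(587,4)],8)
cv2.imwrite('pics/s2.png',cv2.resize(p['pixels'][180:330,180:400],None,fx=2.5,fy=2.5,interpolation=cv2.INTER_CUBIC)[:,:,::-1])
```

```text
t 20.15 tcp [542.3   9.2 101.1] q [ 6.190e-02  9.981e-01 -0.000e+00  4.000e-04] w 0.319 f [-0.  -0.6 -0.7]
closing yaw 1.4469
green [542.30723918   9.1827875 ] [544.6   8.5] area 1.09
green (587, 4) [571.2   5.1] area 1.87
green (407, -257) [ 408.9 -256.5] area 0.81
green (676, -7) [678.1  -7.6] area 0.64
green (587, 4) [587.5   5.1] area 0.77
```

View pics/s2.png

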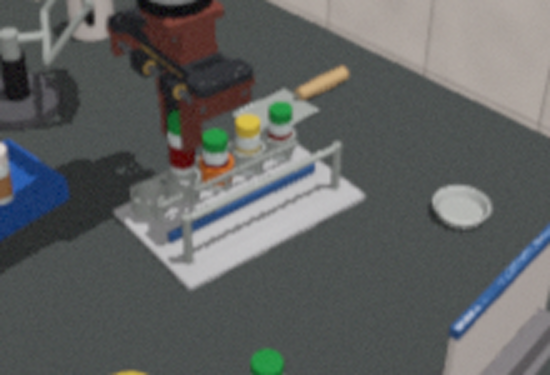

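Orange-ring vial (215,140), yellow (247,125) and far vial (280,112) stand in the row, and the held one is over the next ring. I'll lower it.

>>> arm_command([
  [[0,0,0.055],[0,0,0],1],
  [[0,0,0.055],[0,0,0],1],
  [[0,0,0.055],[0,0,0],1],
  [[0,0,0.055],[0,0,0],1],
  [[0,0,0.055],[0,0,0],1],
  [[0,0,0.018],[0,0,0],1],
  [[0,0,0],[0,0,0],1],
  [[0,0,0],[0,0,0],1],
])

```text
clock: 20.92
tcp_pos: [542.4, 9.9, 56.3]
tcp_rot: [0.061, 0.998, 0.0, 0.0]
force: [-1.8, 0.1, 9.3]
gripper_width: 0.316
finger_force: 30.0
```

>>> arm_command([
  [[0,0,0],[0,0,0],0.55],
  [[0,0,0],[0,0,0],0.5],
  [[0,0,0],[0,0,0],0.5],
  [[0,0,-0.15],[0,0,0],0.4],
  [[0,0,-0.25],[0,0,0],0.3],
  [[0,0,-0.25],[0,0,0],0.3],
  [[0.0746,-0.2084,0],[0,0,0],0.3],
  [[0.0746,-0.2084,0],[0,0,0],0.3],
  [[0.0746,-0.2084,0],[0,0,0],0.3],
  [[0.0746,-0.2084,0],[0,0,0],0.3],
  [[0.0746,-0.2084,0],[0,0,0],0.3],
  [[0.0746,-0.2084,0],[0,0,0],0.3],
  [[0.0746,-0.2084,0],[0,0,0],0.3],
  [[0.0746,-0.2084,0],[0,0,0],0.3],
  [[0.0746,-0.2084,0],[0,0,0],0.3],
  [[0,0,0],[0,0,0],0.3],
  [[0,0,0],[0,0,0],0.3],
  [[0,0,0],[0,0,0],0.3],
])

```text
clock: 22.42
tcp_pos: [407.6, -256.7, 153.3]
tcp_rot: [0.062, 0.998, 0.0, -0.0]
force: [-0.7, 0.4, 0.4]
gripper_width: 0.702
finger_force: 0.0
```

Run:
```python
from h import *
yaw(); p=cap('wrist'); vials(p,True,[(407,-257)])
p=cap('side'); vials(p,False,[(407,-257)]); vials(p,False,[(676,-7),(587,4),(542,9)],8)
```

```text
t 22.42 tcp [ 407.6 -256.7  153.3] q [ 6.160e-02  9.981e-01  3.000e-04 -1.000e-04] w 0.702 f [-0.7  0.4  0.4]
closing yaw 1.4475
green (407, -257) [ 407.3 -257.5] area 0.87
green (407, -257) [ 409.1 -256.9] area 0.78
(676, -7) none
(587, 4) none
(542, 9) none
```

>>> arm_command([
  [[0,0,0.14],[0,0,0],0.3],
  [[0,0,0.2],[0,0,0],0.3],
  [[0,0,0.2],[0,0,0],0.3],
  [[0,0,0.155],[0,0,0],0.3],
  [[0,0,0],[0,0,0],0.3],
  [[0,0,0],[0,0,0],1],
  [[0,0,0],[0,0,0],1],
  [[0,0,0],[0,0,0],1],
  [[0,0,0],[0,0,0],1],
  [[0,0,0],[0,0,0],1],
  [[0,0,0],[0,0,0],1],
])

```text
clock: 23.43
tcp_pos: [407.9, -257.5, 50.2]
tcp_rot: [0.062, 0.998, -0.0, 0.001]
force: [0.6, 0.6, 5.8]
gripper_width: 0.319
finger_force: 30.0
```

>>> arm_command([
  [[0,0,-0.1],[0,0,0],1],
  [[0,0,-0.2],[0,0,0],1],
  [[0,0,-0.2],[0,0,0],1],
  [[0,0,-0.2],[0,0,0],1],
  [[-0.0411,0.2084,0],[0,0,0],1],
  [[-0.0411,0.2084,0],[0,0,0],1],
  [[-0.0411,0.2084,0],[0,0,0],1],
  [[-0.0411,0.2084,0],[0,0,0],1],
  [[-0.0411,0.2084,0],[0,0,0],1],
  [[-0.0411,0.2084,0],[0,0,0],1],
  [[-0.0411,0.2084,0],[0,0,0],1],
  [[-0.0411,0.2084,0],[0,0,0],1],
  [[-0.0411,0.2084,0],[0,0,0],1],
  [[0,0,0.2],[0,0,0],1],
  [[0,0,0.16],[0,0,0],1],
  [[0,0,0],[0,0,0],1],
  [[0,0,0],[0,0,0],1],
  [[0,0,0],[0,0,0],1],
])

```text
clock: 24.93
tcp_pos: [497.5, 14.8, 101.4]
tcp_rot: [0.062, 0.998, 0.0, 0.0]
force: [0.0, 0.9, -0.3]
gripper_width: 0.313
finger_force: 30.0
```

Run:
```python
from h import *
s=yaw(); p=cap('wrist'); vials(p,True,[s['tcp_pos']],s['tcp_pos'][2]-49.8)
```

```text
t 24.93 tcp [497.5  14.8 101.4] q [6.190e-02 9.981e-01 0.000e+00 4.000e-04] w 0.313 f [ 0.   0.9 -0.3]
closing yaw 1.4469
green [497.4785855   14.78008796] [499.5  14.2] area 1.09
```

>>> arm_command([
  [[0,0,0.055],[0,0,0],1],
  [[0,0,0.055],[0,0,0],1],
  [[0,0,0.055],[0,0,0],1],
  [[0,0,0.055],[0,0,0],1],
  [[0,0,0.055],[0,0,0],1],
  [[0,0,0.02],[0,0,0],1],
  [[0,0,0],[0,0,0],1],
  [[0,0,0],[0,0,0],1],
])

```text
clock: 25.65
tcp_pos: [497.7, 15.1, 56.3]
tcp_rot: [0.062, 0.998, -0.0, 0.001]
force: [-0.9, -0.5, 9.0]
gripper_width: 0.315
finger_force: 30.0
```

>>> arm_command([
  [[0,0,0],[0,0,0],0.55],
  [[0,0,0],[0,0,0],0.5],
  [[0,0,0],[0,0,0],0.5],
  [[0,0,-0.15],[0,0,0],0.4],
  [[0,0,-0.25],[0,0,0],0.3],
  [[0,0,-0.25],[0,0,0],0.3],
  [[0,0,-0.25],[0,0,0],0.3],
  [[0,0,-0.25],[0,0,0],0.3],
  [[-0.096,-0.22,-0.02],[0,0,0],0.3],
  [[-0.096,-0.22,-0.02],[0,0,0],0.3],
  [[-0.096,-0.22,-0.02],[0,0,0],0.3],
  [[-0.096,-0.22,-0.02],[0,0,0],0.3],
  [[-0.096,-0.22,-0.02],[0,0,0],0.3],
  [[-0.096,-0.22,-0.02],[0,0,0],0.3],
  [[-0.096,-0.22,-0.02],[0,0,0],0.3],
  [[-0.096,-0.22,-0.02],[0,0,0],0.3],
  [[-0.096,-0.22,-0.02],[0,0,0],0.3],
  [[-0.096,-0.22,-0.02],[0,0,0],0.3],
  [[0,0,0],[0,0,0],0.3],
  [[0,0,0],[0,0,0],0.3],
])

```text
clock: 27.32
tcp_pos: [598.7, -332.5, 256.9]
tcp_rot: [0.063, 0.998, 0.0, -0.001]
force: [0.2, 0.1, -0.9]
gripper_width: 0.702
finger_force: 0.0
```

Run:
```python
from h import *
yaw()
for c in ('wrist','scene','side'):
    f=c=='wrist'; p=cap(c,'bd_'+c+'.png'); print(c)
    vials(p,f,[(676,-7),(587,4),(542,9),(497.6,15)],8); rack(p,f)
    for n in('board','board_stand'): print(n,[(np.round(d['point'],1).tolist(),round(d['confidence'],2)) for d in eyes.pinpoint(n,p)][:2])
    b=blob(blue(p),proj(p,[[581,-370,134]],f)[0],60)
    if b is not None:
        u=np.argwhere(b)[:,::-1]; print(len(u),cv2.minAreaRect(u.astype(np.float32)))
        for g in (-1.2,-.4,.4,1.2):
            print(g,*[np.round(q,3) for q in fitbox(p,b,f,[581,-370,g],180,8,122,136)])
```

```text
t 27.32 tcp [ 598.7 -332.5  256.9] q [ 6.34e-02  9.98e-01  0.00e+00 -9.00e-04] w 0.702 f [ 0.2  0.1 -0.9]
closing yaw 1.444
wrist
green (676, -7) [676.6  -8.3] area 0.73
green (587, 4) [585.7   4.4] area 0.81
green (542, 9) [541.   10.3] area 0.81
green (497.6, 15) [495.7  15.9] area 0.82
yellow [ 6.3219e+02 -8.0000e-02] 0.85
board [([582.0, -371.6, 8.5], 0.57), ([495.5, 15.1, 4.7], 0.54)]
board_stand [([582.6, -374.2, -0.7], 0.9), ([675.5, -8.8, 10.2], 0.51)]
352 ((223.6759490966797, 156.66748046875), (134.10484313964844, 9.183324813842773), 76.70142364501953)
-1.2 [ 5.47305e+02 -3.74274e+02  6.40000e-02] 0.147
-0.4 [ 5.47305e+02 -3.74274e+02  6.40000e-02] 0.147
0.4 [ 5.47305e+02 -3.74274e+02  6.40000e-02] 0.147
1.2 [ 5.47305e+02 -3.74274e+02  6.40000e-02] 0.147
scene
green (676, -7) [674.8  -6.6] area 0.81
green (587, 4) [582.8   5.2] area 0.82
green (542, 9) [582.8   5.2] area 0.82
green (497.6, 15) [582.8   5.2] area 0.82
lip [ 5.80185e+02 -4.66540e+01 -1.20000e-01] area 0.5 rack [586.5   6. ]
yellow [629.77   0.95] 0.82
board [([580.4, -370.5, 6.7], 0.77), ([585.3, 8.2, 44.6], 0.24)]
board_stand [([601.4, 248.0, 170.7], 0.66), ([583.5, -376.0, -0.6], 0.61)]
side
green (676, -7) [677.8  -7.8] area 0.63
green (587, 4) [542.5  10.6] area 0.78
green (542, 9) [497.5  16.5] area 0.76
green (497.6, 15) [497.5  16.5] area 0.76
lip [ 5.8919e+02 -4.9244e+01 -1.1500e-01] area 0.18 rack [595.3   3.4]
yellow [ 6.3199e+02 -2.0000e-01] 0.7
board [([577.6, -370.7, 6.5], 0.69)]
board_stand [([574.9, -370.2, -0.1], 0.88), ([627.0, -502.6, 3.6], 0.52)]
```

View pics/bd_wrist.png

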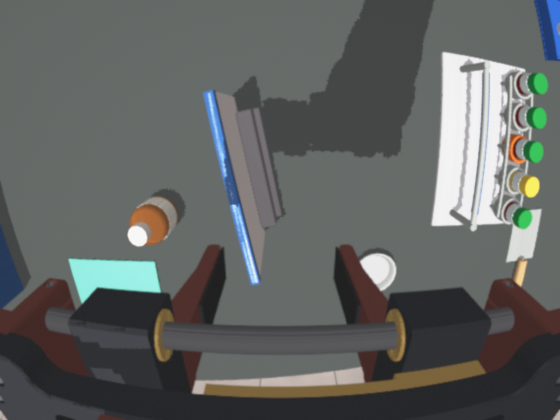

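The blue top edge of the board runs from (209,93) to (255,281), and all vials are in the rings. I'll back-project the edge using a looser mask.

```bash
cat >> h.py <<'E'
def blue2(p): h=hsv(p); return (h[...,0]>98)&(h[...,0]<132)&(h[...,1]>110)&(h[...,2]>50)
def ray(p,u,z,fish):
    K=p['intrinsics']; q=(np.atleast_2d(u)-[K[0,2],K[1,2]])/K[0,0]; r=np.hypot(*q.T)
    d=np.c_[q*(np.sinc(r/np.pi)[:,None]),np.cos(r)] if fish else np.c_[q,np.ones(len(q))]
    d=R.from_quat(p['attitude']).apply(d); return p['xyz']+d*((z-p['xyz'][2])/d[:,2])[:,None]
E
python3 - <<'E'
from h import *
for c,sl in (('wrist',(slice(85,295),slice(195,270))),('scene',(slice(185,265),slice(160,195))),('side',(slice(260,360),slice(345,420)))):
    p=cap(c); f=c=='wrist'
    m=np.zeros((420,560),np.uint8); m[sl]=blue2(p)[sl]
    n,l,s,_=cv2.connectedComponentsWithStats(cv2.dilate(m,np.ones((5,5)))); k=1+np.argmax(s[1:,4]); m=m*(l==k)
    u=np.argwhere(m)[:,::-1]
    P=ray(p,u,132,f)[:,:2]; r=cv2.minAreaRect(P.astype(np.float32)); bx=cv2.boxPoints(r)
    print(c,len(u),'centre',np.round(r[0],1),np.round(r[1],1),'ends',np.round([P[P[:,0].argmin()],P[P[:,0].argmax()]],1).tolist())
    d=np.linalg.svd(P-P.mean(0),full_matrices=False)[2][0]; print(' yaw',round(np.arctan(d[1]/d[0]),4), [np.round(fitbox(p,m,f,[581,-370,np.arctan(d[1]/d[0])],180,8,z,136),3) for z in(120,128)])
E
```

```text
wrist 448 centre [ 582.6 -372.4] [183.3   9.7] ends [[491.0, -376.8], [674.0, -365.8]]Traceback (most recent call last):
  File "<stdin>", line 9, in <module>
    return _wrapfunc(a, 'round', decimals=decimals, out=out)
    return _wrapit(obj, method, *args, **kwds)
    conv = _array_converter(obj)
ValueError: setting an array element with a sequence. The requested array has an inhomogeneous shape after 1 dimensions. The detected shape was (2,) + inhomogeneous part.
```

Run:
```python
from h import *
for c,sl in (('wrist',(slice(85,295),slice(195,270))),('scene',(slice(185,265),slice(160,195))),('side',(slice(260,360),slice(345,420)))):
    p=cap(c); f=c=='wrist'
    m=np.zeros((420,560),np.uint8); m[sl]=blue2(p)[sl]
    n,l,s,_=cv2.connectedComponentsWithStats(cv2.dilate(m,np.ones((5,5)))); k=1+np.argmax(s[1:,4]); m=m*(l==k)
    u=np.argwhere(m)[:,::-1]
    P=ray(p,u,134,f)[:,:2]; r=cv2.minAreaRect(P.astype(np.float32))
    d=np.linalg.svd(P-P.mean(0),full_matrices=False)[2][0]; print(c,len(u),'centre',np.round(r[0],1),np.round(r[1],1),' yaw',round(np.arctan(d[1]/d[0]),4))
    for z in (122,128): v,ar=fitbox(p,m,f,[581,-370,np.arctan(d[1]/d[0])],180,8,z,136); print(z,np.round(v,3),round(ar,2))
```

```text
wrist 664 centre [ 582.2 -372. ] [182.3   9.7]  yaw 0.081
122 [ 5.79280e+02 -3.72999e+02  8.10000e-02] 0.29
128 [ 5.79018e+02 -3.72486e+02  8.10000e-02] 0.32
scene 59 centre [ 584.4 -369.1] [176.2   9.4]  yaw 0.0651
122 [ 5.85332e+02 -3.68730e+02  6.20000e-02] 0.26
128 [ 5.87802e+02 -3.67306e+02  6.40000e-02] 0.32
side 102 centre [ 578.9 -374.7] [182.6  10. ]  yaw 0.064
122 [ 5.80294e+02 -3.74057e+02  6.00000e-02] 0.24
128 [ 5.77459e+02 -3.75432e+02  6.30000e-02] 0.29
```

>>> arm_command([
  [[0,0,0],[0,0,-0.0151],0.3],
  [[0,0,0],[0,0,-0.0151],0.3],
  [[0.064,-0.127,0],[0,0,0],0.3],
  [[0.064,-0.127,0],[0,0,0],0.3],
  [[0,0,0],[0,0,0],0.3],
  [[0,0,0.2],[0,0,0],0.3],
  [[0,0,0.2],[0,0,0],0.3],
  [[0,0,0.2],[0,0,0],0.3],
  [[0,0,0.2],[0,0,0],0.3],
  [[0,0,0.126],[0,0,0],0.3],
  [[0,0,0],[0,0,0],0.3],
  [[0,0,0],[0,0,0],0.6],
  [[0,0,0],[0,0,0],1],
  [[0,0,0],[0,0,0],1],
  [[0,0,0],[0,0,0],1],
  [[0,0,0],[0,0,0],1],
  [[0,0,0],[0,0,0],1],
  [[0,0,0],[0,0,0],1],
  [[0,0,0],[0,0,0],1],
])

```text
clock: 29.55
tcp_pos: [582.8, -369.4, 119.9]
tcp_rot: [-0.033, 0.999, -0.0, 0.0]
force: [0.7, 0.5, -0.5]
gripper_width: 0.127
finger_force: 0.0
```

```bash
python3 -c "
from h import *
yaw()"
```

```text
t 29.55 tcp [ 582.8 -369.4  119.9] q [-3.330e-02  9.994e-01 -1.000e-04  2.000e-04] w 0.127 f [ 0.7  0.5 -0.5]
closing yaw 1.6374
```

Still closing, so give it more rows.

>>> arm_command([
  [[0,0,0],[0,0,0],1],
  [[0,0,0],[0,0,0],1],
  [[0,0,0],[0,0,0],1],
])

```text
clock: 29.8
tcp_pos: [582.8, -370.2, 119.8]
tcp_rot: [-0.033, 0.999, -0.001, 0.0]
force: [1.3, -2.2, 0.1]
gripper_width: 0.088
finger_force: 30.0
```

>>> arm_command([
  [[0,0,-0.06],[0,0,0],1],
  [[0,0,-0.1],[0,0,0],1],
  [[0,0,-0.18],[0,0,0],1],
  [[0,0,-0.18],[0,0,0],1],
  [[0,0,-0.18],[0,0,0],1],
  [[0,0,-0.15],[0,0,0],1],
  [[0,0,0],[0,0,0.0149],1],
  [[0,0,0],[0,0,0.0148],1],
  [[0,0,0],[0,0,0],1],
  [[0,0,0],[0,0,0],1],
])

```text
clock: 30.63
tcp_pos: [582.6, -368.6, 247.2]
tcp_rot: [0.058, 0.998, 0.0, -0.0]
force: [0.1, 0.7, -2.1]
gripper_width: 0.093
finger_force: 30.0
```

Run:
```python
from h import *
s=yaw()
p=cap('side'); 
m=blob(blue2(p),proj(p,[[582,-370,s['tcp_pos'][2]+16]],False)[0],40)
u=np.argwhere(m)[:,::-1]; P=ray(p,u,s['tcp_pos'][2]+14,False)[:,:2]; r=cv2.minAreaRect(P.astype(np.float32)); print(r)
```

```text
t 30.63 tcp [ 582.6 -368.6  247.2] q [ 5.840e-02  9.983e-01  4.000e-04 -4.000e-04] w 0.093 f [ 0.1  0.7 -2.1]
closing yaw 1.454
((528.6393432617188, -365.7742919921875), (10.138422012329102, 83.53176879882812), 83.56756591796875)
```

>>> arm_command([
  [[0.0291,0.1,0],[0,0,0],1],
  [[0.0291,0.2049,0],[0,0,0],1],
  [[0.0291,0.2049,0],[0,0,0],1],
  [[0.0291,0.2049,0],[0,0,0],1],
  [[0.0291,0.2049,0],[0,0,0],1],
  [[0.0291,0.2049,0],[0,0,0],1],
  [[0.0291,0.2049,0],[0,0,0],1],
  [[0.0291,0.2049,0],[0,0,0],1],
  [[0.0291,0.2049,0],[0,0,0],1],
  [[0,0.1049,0],[0,0,0],1],
  [[0,0,0],[0,0,0],1],
  [[0,0,0],[-0.0149,0,0],1],
  [[0,0,0],[-0.0149,0,0],1],
  [[0,0,0],[-0.0148,0,0],1],
  [[0,0,0],[0,0,0],1],
  [[0,0,0],[0,0,0],1],
  [[0,0,0],[0,0,0],1],
])

```text
clock: 32.1
tcp_pos: [576.7, -90.0, 247.0]
tcp_rot: [0.059, 0.989, 0.138, 0.008]
force: [0.5, 1.0, -2.1]
gripper_width: 0.091
finger_force: 30.0
```

```bash
cat >> h.py <<'E'
O=np.array([587,4.4,0]); RR=R.from_euler('z',-0.1195)
def shares(target):
    s=monitor.get_state(); d=R.from_quat(s['tcp_rot']).inv().apply(np.array(target)-s['tcp_pos']); print('shares',np.round(d/150,3))
E
python3 - <<'E'
from h import *
s=yaw(); T=R.from_quat(s['tcp_rot']); z=T.apply([0,0,1]); print('board up in rack',RR.inv().apply(-z),'foot in rack',RR.inv().apply(s['tcp_pos']+113.8*z-O), 'tcp rack',RR.inv().apply(s['tcp_pos']-O))
for zz in (160,119): shares(O+RR.apply([0,-94.4,zz]))
p=cap('side'); q=cap('scene'); w=cap('wrist')
cv2.imwrite('pics/p1.png',np.hstack([cv2.resize(a,(300,300),interpolation=cv2.INTER_CUBIC) for a in (p['pixels'][150:310,200:360],q['pixels'][170:300,220:350])])[:,:,::-1])
E
```

```text
t 32.1 tcp [576.7 -90.  247. ] q [0.059  0.9886 0.1384 0.0081] w 0.091 f [ 0.5  1.  -2.1]
closing yaw 1.4515
board up in rack [ 4.28896662e-04 -2.74545550e-01  9.61574000e-01] foot in rack [  1.02075752 -63.66599234 137.58013407] tcp rack [  1.06956596 -94.90927595 247.00725523]
shares [ 0.007 -0.156  0.559]
shares [ 0.007 -0.231  0.822]
```

View pics/p1.png

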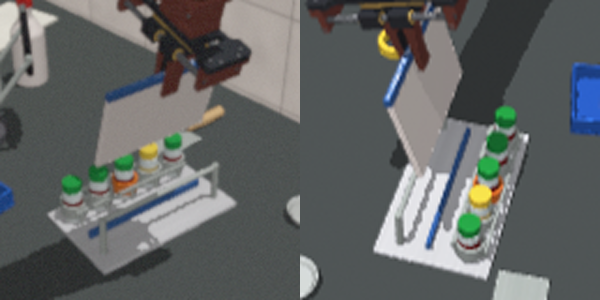

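Left (side): the board hangs tilted above the rack with its top toward the rail. Right (scene): the foot sits between the blue lip and the rail. I'll lower it.

>>> arm_command([
  [[0.002,-0.04,0.14],[0,0,0],1],
  [[0.002,-0.045,0.16],[0,0,0],1],
  [[0.002,-0.045,0.16],[0,0,0],1],
  [[0,-0.045,0.16],[0,0,0],1],
  [[0,-0.028,0.1],[0,0,0],1],
  [[0,-0.011,0.04],[0,0,0],1],
  [[0,0,0],[0,0,0],1],
  [[0,0,0],[0,0,0],1],
])

```text
clock: 32.92
tcp_pos: [576.6, -88.5, 129.5]
tcp_rot: [0.059, 0.988, 0.139, 0.009]
force: [0.2, -0.1, -1.4]
gripper_width: 0.088
finger_force: 30.0
```

Run:
```python
from h import *
s=yaw(); T=R.from_quat(s['tcp_rot']); z=T.apply([0,0,1]); print('foot in rack',RR.inv().apply(s['tcp_pos']+113.8*z-O),s['force'],s['moment'])
```

```text
t 32.92 tcp [576.6 -88.5 129.5] q [0.0587 0.9885 0.1393 0.0087] w 0.088 f [ 0.2 -0.1 -1.4]
closing yaw 1.4523
foot in rack [  0.81895753 -62.04404779  20.09322686] [ 0.23313888 -0.13956421 -1.42474128] [-0.30941583 -0.06753583 -0.02980676]
```

>>> arm_command([
  [[0,-0.012,-0.003],[0,0,0],1],
  [[0,-0.008,0.028],[0,0,0],1],
  [[0,-0.006,0.022],[0,0,0],1],
  [[0,-0.005,0.018],[0,0,0],1],
  [[0,0,0],[0,0,0],1],
  [[0,0,0],[0,0,0],1],
])

```text
clock: 33.42
tcp_pos: [576.1, -91.1, 118.4]
tcp_rot: [0.059, 0.988, 0.139, 0.009]
force: [0.1, -0.2, 0.5]
gripper_width: 0.092
finger_force: 30.0
```

Run:
```python
from h import *
s=yaw(); T=R.from_quat(s['tcp_rot']); z=T.apply([0,0,1]); print('foot in rack',RR.inv().apply(s['tcp_pos']+113.8*z-O),s['force'],s['moment'])
```

```text
t 33.42 tcp [576.1 -91.1 118.4] q [0.0594 0.9884 0.1394 0.0087] w 0.092 f [ 0.1 -0.2  0.5]
closing yaw 1.4509
foot in rack [  0.68539355 -64.60018529   8.99256462] [ 0.09564116 -0.21205495  0.53504676] [-0.1178566  -0.03968052  0.03222191]
```

>>> arm_command([
  [[0,0,0.006],[0,0,0],1],
  [[0,0,0],[0,0,0],0.85],
  [[0,0,0],[0,0,0],0.8],
  [[0,0,0],[0,0,0],0.7],
  [[0,0,0],[0,0,0],0.6],
  [[0,0,0],[0,0,0],0.6],
  [[0,0,-0.1],[0,0,0],0.6],
  [[0,0,-0.2],[0,0,0],0.6],
  [[0,0,-0.25],[0,0,0],0.6],
  [[0,0,-0.25],[0,0,0],0.6],
  [[0,0,0],[0.0149,0,0],0.5],
  [[0,0,0],[0.0149,0,0],0.5],
  [[0,0,0],[0.0148,0,0],0.5],
  [[0,0,0],[0,0,0],0.5],
])

```text
clock: 34.58
tcp_pos: [572.9, -118.9, 233.4]
tcp_rot: [0.056, 0.998, -0.001, 0.001]
force: [-0.5, 1.3, 0.4]
gripper_width: 0.496
finger_force: 0.0
```

Run:
```python
from h import *
s=yaw()
p=cap('side'); q=cap('scene'); 
for n,c,f in (('side',p,False),('scene',q,False)):
    print(n,[(np.round(RR.inv().apply(np.array(d['point'])-O),1).tolist(),round(d['confidence'],2)) for d in eyes.pinpoint('board',c)][:2])
    print([(np.round(d['point'],1).tolist(),round(d['confidence'],2)) for k in('knob','lens','magnifier','aim') for d in eyes.pinpoint(k,c)[:1]])
cv2.imwrite('pics/p2.png',np.hstack([cv2.resize(a,(380,380),interpolation=cv2.INTER_CUBIC) for a in (p['pixels'][180:330,190:340],q['pixels'][180:300,230:350])])[:,:,::-1])
```

```text
t 34.58 tcp [ 572.9 -118.9  233.4] q [ 5.630e-02  9.984e-01 -1.000e-03  9.000e-04] w 0.496 f [-0.5  1.3  0.4]
closing yaw 1.4581
side [([-2.4, -64.0, 6.1], 0.87), ([0.3, -64.7, 5.6], 0.53)]
[([595.7, 248.8, 249.9], 0.71), ([600.1, 246.0, 166.2], 0.63), ([509.8, 300.0, 2.7], 0.56), ([585.3, 9.5, 47.9], 0.87)]
scene [([-2.8, -66.9, 8.6], 0.83)]
[([600.3, 247.3, 249.5], 0.58), ([599.9, 248.3, 166.0], 0.67), ([510.6, 306.6, 0.5], 0.97), ([584.7, 7.7, 45.6], 0.72)]
```

View pics/p2.png

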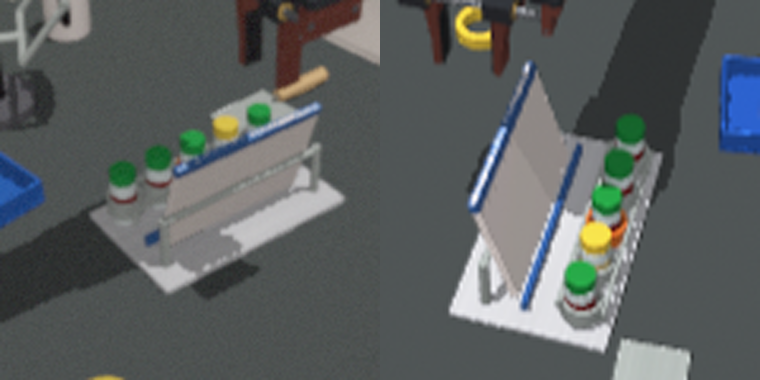

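>>> arm_command([
  [[0,0,-0.238],[0,0,0],0.5],
  [[0,0,-0.238],[0,0,0],0.5],
  [[0,0,-0.238],[0,0,0],0.4],
  [[0.011,0.2456,0],[0,0,0],0.4],
  [[0.011,0.2456,0],[0,0,0],0.4],
  [[0.011,0.2456,0],[0,0,0],0.4],
  [[0.011,0.2456,0],[0,0,0],0.4],
  [[0.011,0.2456,0],[0,0,0],0.4],
  [[0.011,0.2456,0],[0,0,0],0.4],
  [[0.011,0.2456,0],[0,0,0],0.4],
  [[0.011,0.2456,0],[0,0,0],0.4],
  [[0.011,0.2456,0],[0,0,0],0.4],
  [[0.011,0.2456,0],[0,0,0],0.4],
  [[0,0,0],[0,0,0.0173],0.4],
  [[0,0,0],[0,0,0.0173],0.4],
  [[0,0,0],[0,0,0.0173],0.4],
  [[0,0,0],[0,0,0.0173],0.4],
  [[0,0,0],[0,0,0],0.4],
  [[0,0,0],[0,0,0],0.4],
])

```text
clock: 36.77
tcp_pos: [599.6, 244.0, 339.6]
tcp_rot: [0.272, 0.962, -0.0, -0.0]
force: [-0.4, 0.2, 0.5]
gripper_width: 0.598
finger_force: 0.0
```

```bash
cat >> h.py <<'E'
def redm(p): h=hsv(p); return ((h[...,0]<8)|(h[...,0]>172))&(h[...,1]>170)&(h[...,2]>90)
def tri(obs): # [(p,uv,fish)] -> point
    A=np.zeros((3,3)); b=np.zeros(3)
    for p,u,f in obs:
        a0=ray(p,u,0,f)[0]; d=a0-p['xyz']; d/=np.linalg.norm(d); M=np.eye(3)-np.outer(d,d); A+=M; b+=M@p['xyz']
    return np.linalg.solve(A,b)
E
python3 - <<'E'
from h import *
s=yaw(); print(np.round(s['qpos'],2)); obs=[]
for c in('wrist','scene','side'):
    f=c=='wrist'; p=cap(c,'k1_'+c+'.png'); m=blob(redm(p),proj(p,[[598,249,249]],f)[0],30)
    if m is None: print(c,'none'); continue
    cc,o=feat(cv2.moments(m,True)); obs.append((p,cc,f)); print(c,cc,round(o,2),m.sum(),'z249:',ray(p,cc,249,f).round(1))
    u=np.argwhere(m)[:,::-1]; r=cv2.minAreaRect(u.astype(np.float32)); P=ray(p,cv2.boxPoints(r),249,f)[:,:2].round(1).tolist(); print(P)
    for k in('knob','lens','magnifier'): print(k,[(np.round(d['point'],1).tolist(),round(d['confidence'],2)) for d in eyes.pinpoint(k,p)[:2]])
print('tri',tri(obs), tri(obs[1:]))
E
```

```text
t 36.77 tcp [599.6 244.  339.6] q [ 2.722e-01  9.622e-01 -1.000e-04 -0.000e+00] w 0.598 f [-0.4  0.2  0.5]
closing yaw 1.0194
[-0.28  0.41 -0.26  1.37  0.1   1.38  0.48]
wrist [283.63461538 214.58104396] 0.0 728 z249: [[598.4 248.  249. ]]
[[584.5, 241.7], [597.7, 263.2], [612.5, 254.5], [599.0, 232.5]]
knob [([598.5, 244.2, 250.2], 0.73), ([373.8, 348.2, 0.8], 0.67)]
lens [([600.5, 252.9, 167.4], 0.97), ([540.0, 10.8, 12.7], 0.51)]
magnifier [([517.8, 302.2, 4.0], 0.62), ([587.8, 5.8, 5.2], 0.5)]
scene [397.71232877 213.16438356] 0.51 73 z249: [[594.2 250.5 249. ]]
[[596.2, 234.3], [575.4, 242.7], [591.5, 267.0], [611.8, 258.4]]
knob []
lens [([397.7, 160.0, 6.8], 0.74), ([597.7, 249.7, 169.0], 0.58)]
magnifier [([513.0, 307.1, 1.9], 0.76), ([319.6, -168.3, -4.0], 0.7)]
side [212.10204082 148.2244898 ] 0.79 49 z249: [[599.  241.9 249. ]]
[[610.5, 273.3], [625.4, 258.7], [591.5, 212.7], [577.2, 226.7]]
knob [([595.2, 249.9, 247.6], 0.62)]
lens [([600.2, 247.8, 168.2], 0.57)]
magnifier [([511.9, 299.0, 0.2], 0.96)]
tri [598.78161961 247.6800483  249.49292151] [599.11602593 247.35485273 249.81126839]
```

View pics/k1_wrist.png

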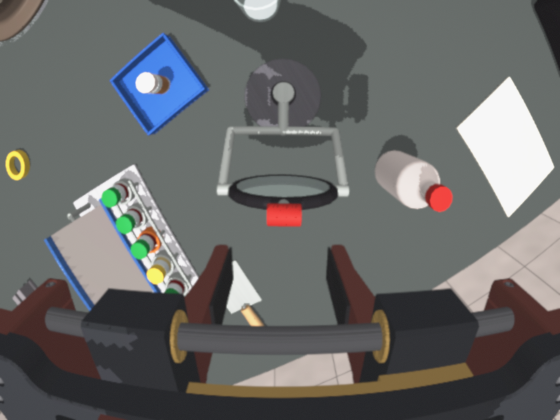

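The red knob sits at (284,215), aligned with the jaws, and the axis pillar is at (283,93) in line with it. I'll go down and pinch the knob by its ends.

>>> arm_command([
  [[0.018,0.018,0.15],[0,0,0],0.4],
  [[0,0,0.17],[0,0,0],0.4],
  [[0,0,0.17],[0,0,0],0.4],
  [[0,0,0.127],[0,0,0],0.4],
  [[0,0,0],[0,0,0],0.4],
  [[0,0,0],[0,0,0],0.6],
  [[0,0,0],[0,0,0],1],
  [[0,0,0],[0,0,0],1],
  [[0,0,0],[0,0,0],1],
  [[0,0,0],[0,0,0],1],
  [[0,0,0],[0,0,0],1],
  [[0,0,0],[0,0,0],1],
])

```text
clock: 38.37
tcp_pos: [599.3, 248.1, 248.5]
tcp_rot: [0.274, 0.962, 0.001, 0.001]
force: [1.3, 0.8, 6.2]
gripper_width: 0.291
finger_force: 30.0
```

>>> arm_command([
  [[0.0014,-0.043,0],[0,0,0.0103],1],
  [[0.0014,-0.043,0],[0,0,0.0103],1],
  [[0.0014,-0.043,0],[0,0,0.0103],1],
  [[0.0014,-0.043,0],[0,0,0.0103],1],
  [[0.0014,-0.043,0],[0,0,0.0103],1],
  [[0.0014,-0.043,0],[0,0,0.0103],1],
  [[0,0,0],[0,0,0],1],
  [[0,0,0],[0,0,0],1],
])

```text
clock: 39.03
tcp_pos: [572.8, 219.8, 248.4]
tcp_rot: [0.454, 0.891, 0.001, 0.001]
force: [-0.6, -0.1, 7.1]
gripper_width: 0.294
finger_force: 30.0
```

>>> arm_command([
  [[0.0014,-0.043,0],[0,0,0.0103],1],
  [[0.0014,-0.043,0],[0,0,0.0103],1],
  [[0.0014,-0.043,0],[0,0,0.0103],1],
  [[0.0014,-0.043,0],[0,0,0.0103],1],
  [[0.0014,-0.043,0],[0,0,0.0103],1],
  [[0.0014,-0.043,0],[0,0,0.0103],1],
  [[0,0,0],[0,0,0],1],
  [[0,0,0],[0,0,0],1],
  [[-0.024,0,0.001],[0,0,0],1],
  [[-0.024,0,0.003],[0,0,0],1],
  [[-0.0237,0,0.0055],[0,0,0],1],
  [[-0.0235,0,0.0075],[0,0,0],1],
  [[-0.023,0,0.01],[0,0,0],1],
  [[-0.023,0,0.0115],[0,0,0],1],
  [[-0.0225,0,0.0125],[0,0,0],1],
  [[-0.0225,0,0.0135],[0,0,0],1],
  [[-0.022,0,0.0125],[0,0,0],1],
  [[0,0,0],[0,0,0],1],
  [[0,0,0],[0,0,0],1],
])

```text
clock: 40.62
tcp_pos: [547.5, 172.0, 238.7]
tcp_rot: [0.618, 0.786, 0.002, 0.002]
force: [0.7, -5.1, 16.6]
gripper_width: 0.293
finger_force: 30.0
```

Run:
```python
from h import *
s=yaw(); print(s['force'],s['moment'])
for c in('scene','side'):
    p=cap(c)
    print(c,[(k,np.round(d['point'],1).tolist(),round(d['confidence'],2)) for k in('knob','lens','magnifier') for d in eyes.pinpoint(k,p)[:1]])
```

```text
t 40.62 tcp [547.5 172.  238.7] q [0.6178 0.7864 0.0021 0.0024] w 0.293 f [ 0.7 -5.1 16.6]
closing yaw 0.239
[ 0.67289047 -5.05640172 16.60435884] [-0.80921603 -0.06037146  0.15185443]
scene [('knob', [546.7, 173.3, 242.2], 0.43), ('lens', [537.2, 205.6, 169.8], 0.66), ('magnifier', [512.6, 308.6, 1.5], 0.78)]
side [('knob', [542.5, 175.9, 244.4], 0.76), ('lens', [538.8, 202.9, 167.6], 0.64), ('magnifier', [510.3, 298.5, 2.7], 0.58)]
```

>>> arm_command([
  [[-0.019,-0.004,0.003],[0,0,0],1],
  [[-0.019,-0.003,0.004],[0,0,0],1],
  [[-0.019,-0.003,0.005],[0,0,0],1],
  [[0,0,0],[0,0,0],1],
  [[0,0,0],[0,0,0],1],
  [[0,0,0],[0,0,0],1],
])

```text
clock: 41.52
tcp_pos: [546.9, 164.7, 235.4]
tcp_rot: [0.617, 0.787, 0.002, 0.001]
force: [0.4, -0.7, 7.9]
gripper_width: 0.294
finger_force: 30.0
```

>>> arm_command([
  [[0,0,0],[0,0,0],0.6],
  [[0,0,0],[0,0,0],0.5],
  [[0,0,0],[0,0,0],0.4],
  [[0,0,0],[0,0,0],0.4],
  [[0,0,-0.1],[0,0,0],0.4],
  [[0,0,-0.2],[0,0,0],0.4],
  [[0,0,-0.25],[0,0,0],0.4],
  [[0,0,0],[0,0,0],0.4],
  [[0,0,0],[0,0,0],0.4],
])

```text
clock: 42.27
tcp_pos: [546.5, 164.7, 318.3]
tcp_rot: [0.618, 0.787, 0.002, 0.001]
force: [0.8, -0.3, -0.8]
gripper_width: 0.602
finger_force: 0.0
```

Run:
```python
from h import *
s=yaw(); print(s['force']); obs=[]
for c in('wrist','scene','side'):
    f=c=='wrist'; p=cap(c,'e_'+c+'.png'); m=blob(redm(p),proj(p,[[547,164,238]],f)[0],30)
    if m is not None:
        cc,o=feat(cv2.moments(m,True)); obs.append((p,cc,f)); print(c,cc,m.sum(),'o',round(o,3))
    print([(k,np.round(d['point'],1).tolist(),round(d['confidence'],2)) for k in('knob','lens','magnifier') for d in eyes.pinpoint(k,p)[:1]])
    print('old',[(np.round(d['point'],1).tolist(),round(d['confidence'],2)) for d in eyes.pinpoint('old_vial',p)[:2]],'board',[(np.round(RR.inv().apply(np.array(d['point'])-O),1).tolist(),round(d['confidence'],2)) for d in eyes.pinpoint('board',p)[:1]])
    vials(p,f,[(676,-7),(587,4),(542,9),(497.6,15)],8)
k=tri(obs); print('tri',k); M=np.array([513.2,301]); d=k[:2]-M; print('yaw',np.arctan2(d[1],d[0]),'r',np.hypot(*d),'need -1.326; tilt',np.arctan2(np.hypot(*d)-100,k[2]-170))
```

```text
t 42.27 tcp [546.5 164.7 318.3] q [0.6176 0.7865 0.0017 0.0011] w 0.602 f [ 0.8 -0.3 -0.8]
closing yaw 0.2395
[ 0.83183965 -0.26732532 -0.845023  ]
wrist [279.66858238 218.14176245] 522 o -0.01
[('knob', [545.1, 167.2, 241.3], 0.89), ('lens', [538.4, 208.0, 168.3], 0.56), ('magnifier', [519.5, 299.0, 2.6], 0.93)]
old [([400.0, 155.2, 3.8], 0.83), ([585.5, 6.0, 45.2], 0.21)] board [([-1.6, -61.6, 7.1], 0.95)]
green (676, -7) [670.9 -13. ] area 0.23
green (587, 4) [585.3   2.4] area 0.78
green (542, 9) [540.6   8.1] area 0.77
(497.6, 15) none
scene [366.27868852 197.63934426] 61 o 1.231
[('knob', [548.1, 171.3, 238.0], 0.65), ('lens', [535.3, 200.5, 168.8], 0.63), ('magnifier', [510.7, 305.5, 1.1], 0.98)]
old [([400.5, 158.7, 6.8], 0.61)] board [([-3.4, -67.1, 6.7], 0.78)]
green (676, -7) [674.8  -6.6] area 0.81
green (587, 4) [582.8   5.2] area 0.82
green (542, 9) [582.8   5.2] area 0.82
green (497.6, 15) [582.8   5.2] area 0.82
side [212.68421053 150.18421053] 38 o 0.118
[('knob', [543.8, 171.1, 242.6], 0.72), ('lens', [540.1, 201.3, 168.1], 0.96), ('magnifier', [513.5, 299.7, 1.8], 0.9)]
old [([395.7, 163.3, 2.7], 0.65)] board [([-3.4, -63.8, 7.0], 0.81)]
green (676, -7) [678.1  -7.6] area 0.64
green (587, 4) [542.8  10.9] area 0.77
green (542, 9) [497.5  16.5] area 0.77
green (497.6, 15) [497.5  16.5] area 0.77
tri [553.86724237 174.31744122 266.99429236]
yaw -1.2601712123212347 r 133.049972945328 need -1.326; tilt 0.32840294989630375
```

View pics/e_wrist.png

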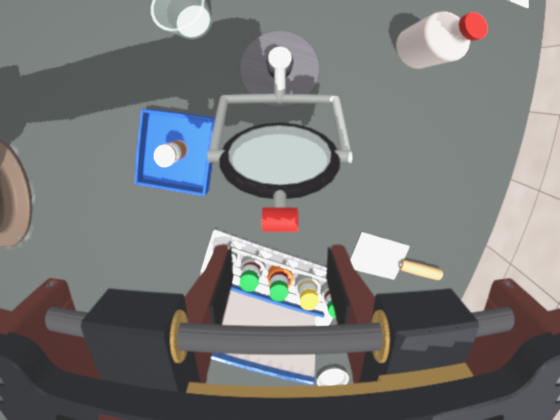

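Run:
```python
from h import *
obs=[]
for c in('wrist','scene','side'):
    f=c=='wrist'; p=cap(c); m=redm(p); 
    for i in range(2):
        n,l,s,ce=cv2.connectedComponentsWithStats(m.astype(np.uint8))
    e=proj(p,[[546.5,165,238]],f)[0]
    print(c,'expect',e.round(1),[(ce[j].round(1).tolist(),int(s[j,4])) for j in range(1,n) if np.hypot(*(ce[j]-e))<40 and s[j,4]>8])
    j=min((j for j in range(1,n) if s[j,4]>8),key=lambda j:np.hypot(*(ce[j]-e))); obs.append((p,ce[j],f)); print('z238',ray(p,ce[j],238,f).round(1))
k=tri(obs[:2]); print('tri w+s',k)
M=np.array([513.2,301]); d=k[:2]-M; print('yaw',np.arctan2(d[1],d[0]),'r',np.hypot(*d),'tilt',np.arctan2(np.hypot(*d)-100,k[2]-170))
```

```text
wrist expect [281.3 222.8] [([281.3, 218.0], 556)]
z238 [[545.6 168.7 238. ]]
scene expect [363.9 199.3] [([366.3, 197.6], 61)]
z238 [[539.3 171.2 238. ]]
side expect [213.4 165.9] [([212.7, 150.3], 40), ([212.4, 164.5], 36)]
z238 [[549.4 173.9 238. ]]
tri w+s [545.07046844 170.54233789 243.68161562]
yaw -1.3311919705376682 r 134.29418588640658 tilt 0.4356173202094268
```

Run:
```python
from h import *
p=cap('wrist'); q=cap('scene'); r=cap('side'); M=np.array([513.2,301,0]); ph=-1.328
e=np.array([np.cos(ph),np.sin(ph),0]); y=np.array([-np.sin(ph),np.cos(ph),0]); Z=np.array([0,0,1.])
g=cv2.cvtColor(p['pixels'],cv2.COLOR_RGB2GRAY); print('col 281 gray',[(v,int(g[v,281])) for v in range(112,216,2)])
for t in (.36,.40,.44,.48,.52,.56,.6):
    L=M+100*e+170*Z; zl=np.cos(t)*Z+np.sin(t)*e; xl=np.cos(t)*e-np.sin(t)*Z; k=L+80*zl
    rim=np.array([L+56*(np.cos(b)*y+np.sin(b)*zl)+s*xl for b in a for s in(-4,4)])
    u=proj(p,rim,True); ax=L+xl*250
    print(t,'knob w',proj(p,k,True)[0].round(1),'s',proj(q,k,False)[0].round(1),'sd',proj(r,k,False)[0].round(1),'rim rows',u[:,1].min().round(1),u[:,1].max().round(1),'cols',u[:,0].min().round(1),u[:,0].max().round(1))
```

```text
col 281 gray [(112, 89), (114, 88), (116, 89), (118, 89), (120, 88), (122, 65), (124, 66), (126, 162), (128, 173), (130, 171), (132, 171), (134, 197), (136, 208), (138, 208), (140, 208), (142, 208), (144, 208), (146, 208), (148, 208), (150, 209), (152, 209), (154, 208), (156, 209), (158, 208), (160, 208), (162, 208), (164, 208), (166, 208), (168, 208), (170, 208), (172, 209), (174, 209), (176, 208), (178, 208), (180, 208), (182, 208), (184, 184), (186, 53), (188, 48), (190, 109), (192, 165), (194, 165), (196, 166), (198, 165), (200, 166), (202, 165), (204, 166), (206, 165), (208, 120), (210, 90), (212, 96), (214, 100)]
0.36 knob w [281.8 210.5] s [368.6 197.3] sd [209.9 162.5] rim rows 126.9 195.2 cols 219.1 343.3
0.4 knob w [281.8 213.9] s [367.5 197.7] sd [210.8 163.1] rim rows 125.1 197.4 cols 219.1 343.3
0.44 knob w [281.8 217.2] s [366.3 198.1] sd [211.7 163.8] rim rows 123.2 199.4 cols 219.1 343.3
0.48 knob w [281.8 220.3] s [365.2 198.5] sd [212.6 164.5] rim rows 121.4 201.4 cols 219.1 343.2
0.52 knob w [281.8 223.2] s [364.1 199. ] sd [213.4 165.3] rim rows 119.7 203.3 cols 219.1 343.2
0.56 knob w [281.8 225.9] s [363.  199.5] sd [214.2 166.1] rim rows 118.0 205.0 cols 219.2 343.2
0.6 knob w [281.8 228.4] s [361.9 200. ] sd [215.1 166.9] rim rows 116.3 206.6 cols 219.2 343.2
```

The magnifier's tilt reads about 0.46 rad from three views, against 0.55 needed. I'll grip the knob again and tilt further.

>>> arm_command([
  [[0.032,0.003,0.12],[0,0,0],0.4],
  [[0,0,0.17],[0,0,0],0.4],
  [[0,0,0.17],[0,0,0],0.4],
  [[0,0,0.069],[0,0,0],0.4],
  [[0,0,0],[0,0,0],0.5],
  [[0,0,0],[0,0,0],1],
  [[0,0,0],[0,0,0],1],
  [[0,0,0],[0,0,0],1],
  [[0,0,0],[0,0,0],1],
  [[0,0,0],[0,0,0],1],
  [[0,0,0],[0,0,0],1],
  [[-0.017,0,0.009],[0,0,0],1],
  [[-0.016,0,0.009],[0,0,0],1],
  [[-0.016,0,0.01],[0,0,0],1],
  [[-0.016,0,0.01],[0,0,0],1],
  [[0,0,0],[0,0,0],1],
  [[0,0,0],[0,0,0],1],
  [[0,0,0],[0,0,0],1],
])

```text
clock: 44.97
tcp_pos: [548.1, 159.9, 232.4]
tcp_rot: [0.618, 0.786, 0.001, 0.001]
force: [0.8, -0.5, 5.4]
gripper_width: 0.295
finger_force: 30.0
```

>>> arm_command([
  [[0,0,0],[0,0,0],0.6],
  [[0,0,0],[0,0,0],0.5],
  [[0,0,0],[0,0,0],0.4],
  [[0,0,0],[0,0,0],0.4],
  [[0,0,-0.1],[0,0,0],0.4],
  [[0,0,-0.2],[0,0,0],0.4],
  [[0,0,-0.25],[0,0,0],0.4],
  [[0,0,0],[0,0,0],0.4],
  [[0,0,0],[0,0,0],0.4],
])

```text
clock: 45.72
tcp_pos: [548.1, 160.1, 315.8]
tcp_rot: [0.618, 0.786, 0.002, 0.001]
force: [-0.1, -0.0, -0.7]
gripper_width: 0.597
finger_force: 0.0
```

```bash
cat > mag.py <<'E'
from h import *
st(); M=np.array([513.2,301,0]); Z=np.array([0,0,1.]); obs=[]
def knob(ph,t): return M+(100+80*np.sin(t))*np.array([np.cos(ph),np.sin(ph),0])+(170+80*np.cos(t))*Z
for c in('wrist','scene','side'):
    f=c=='wrist'; p=cap(c); n,l,s,ce=cv2.connectedComponentsWithStats(redm(p).astype(np.uint8)); e=proj(p,knob(-1.326,.52),f)[0]
    j=min((j for j in range(1,n) if s[j,4]>8),key=lambda j:np.hypot(*(ce[j]-e))); u=ce[j]
    v=minimize(lambda v:((proj(p,knob(*v),f)[0]-u)**2).sum(),[-1.326,.5],method='Nelder-Mead').x; print(c,u.round(1),int(s[j,4]),'yaw,tilt',v.round(3)); obs.append((p,u,f))
w=[1,3,3]
v=minimize(lambda v:sum(k*((proj(p,knob(*v),f)[0]-u)**2).sum() for k,(p,u,f) in zip(w,obs)),[-1.326,.5],method='Nelder-Mead').x
d=np.array([587,4.4])-M[:2]; L=np.hypot(*d); print('joint fit',v.round(3),'need',np.arctan2(d[1],d[0]).round(3),np.arctan2(125,L-100).round(3))
E
python3 mag.py
```

```text
t 45.72 tcp [548.1 160.1 315.8] q [0.6176 0.7865 0.0018 0.0011] w 0.597 f [-0.1 -0.  -0.7]
wrist [279.1 217.3] 345 yaw,tilt [-1.33   0.521]
scene [362.7 199.2] 59 yaw,tilt [-1.338  0.568]
side [215.5 167.2] 39 yaw,tilt [-1.325  0.617]
joint fit [-1.329  0.558] need -1.327 0.546
```

Run:
```python
from h import *
p=cap('wrist'); q=cap('scene'); r=cap('side'); M=np.array([513.2,301,0]); ph=-1.328
e=np.array([np.cos(ph),np.sin(ph),0]); y=np.array([-np.sin(ph),np.cos(ph),0]); Z=np.array([0,0,1.])
g=cv2.cvtColor(p['pixels'],cv2.COLOR_RGB2GRAY).astype(int)
for t in (.46,.5,.55,.6,.65):
    L=M+100*e+170*Z; zl=np.cos(t)*Z+np.sin(t)*e; xl=np.cos(t)*e-np.sin(t)*Z
    rim=np.array([L+56*(np.cos(b)*y+np.sin(b)*zl)+s*xl for b in a for s in(-4,4)]); u=proj(p,rim,True)
    print(t,'rows',u[:,1].min().round(1),u[:,1].max().round(1), 'at col',u[u[:,1].argmin(),0].round(0))
print([(v,g[v,279],g[v,268]) for v in list(range(106,128))])
cv2.imwrite('pics/f.png',np.hstack([cv2.resize(x,(390,390),interpolation=cv2.INTER_CUBIC) for x in (r['pixels'][120:320,150:350],q['pixels'][150:310,240:400])])[:,:,::-1])
```

```text
0.46 rows 117.6 195.5 at col 281.0
0.5 rows 115.8 197.5 at col 281.0
0.55 rows 113.6 199.8 at col 281.0
0.6 rows 111.4 202.0 at col 281.0
0.65 rows 109.3 203.9 at col 281.0
[(106, np.int64(87), np.int64(87)), (107, np.int64(87), np.int64(87)), (108, np.int64(87), np.int64(87)), (109, np.int64(88), np.int64(88)), (110, np.int64(87), np.int64(87)), (111, np.int64(82), np.int64(87)), (112, np.int64(65), np.int64(82)), (113, np.int64(50), np.int64(65)), (114, np.int64(53), np.int64(50)), (115, np.int64(92), np.int64(54)), (116, np.int64(146), np.int64(92)), (117, np.int64(180), np.int64(148)), (118, np.int64(187), np.int64(180)), (119, np.int64(186), np.int64(187)), (120, np.int64(186), np.int64(186)), (121, np.int64(185), np.int64(185)), (122, np.int64(184), np.int64(184)), (123, np.int64(186), np.int64(184)), (124, np.int64(198), np.int64(186)), (125, np.int64(208), np.int64(196)), (126, np.int64(216), np.int64(202)), (127, np.int64(218), np.int64(204))]
```

View pics/f.png

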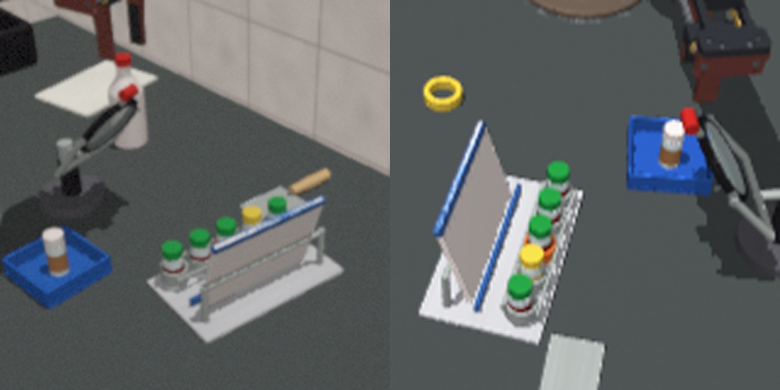

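The final picture shows the white-capped vial standing in the tray, the four green vials and the yellow one in the rings, and the board leaning on the rail. The lens is aimed at the middle ring, with the tilt reading 0.56–0.59 against 0.55 needed, which is within tolerance.

```bash
python3 -c "
from h import *
print(arm.finish_job())"
```

```text
the job is handed in; nothing more can be done
None
```

I handed the job in at about 46 s of robot time; no verdict came back. The white-capped vial is in the tray, all four green-capped vials stand in rings, the board leans on the rail, and the magnifier points at the orange ring with its tilt about 0.01–0.04 rad past ideal (limit about 0.08).

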